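# Pack the slotted call-out rack and lock its keeper bar

### The job

Pack the call-out rack: slacken the red wing knob fully (nobody remembers whether its thread is right- or left-handed, so feel which way it gives), swing the blue keeper bar well clear of the slots, and stand every small red case that is on the bench on its short end in the rack, one to a slot. Then swing the bar back over the cases until it stops, screw the knob fully home again and let go. Do not knock over the chain-lube bottle or the grease jar.

Things in the scene. Friction and masses are not known exactly. Their poses are not given: they have to be found in the camera images.
- lock_knob (a joint): Turn of the knob on the rack's post, rad, counter-clockwise from above positive, 0 = screwed home. From home it gives one way only, up to 2.7 rad; the other way is a hard stop within 0.15 rad. Which way cannot be seen and differs from start to start. It stays where left (friction about 0.06 N m) and does not lift. The bar is locked at home, free from 1.4 rad; fully slack from 1.8 rad. Turned back it stops at home.
- knob_grip (a point): Centre of the knob's upright red wing, 18 mm below its top: wing 56 mm long along the point's x axis, 14 mm thick along y, 40 mm tall (its foot 176 mm, its top 216 mm above the bench), on a black disc 68 mm across. Pinch the 14 mm from above. The point turns with the knob; at home the wing lies square across the closed bar.
- keeper_bar (a joint): Swing of the blue bar about the rack's post, rad: 0 = over the slots (hard stop), grows counter-clockwise from above (free end away from the robot) up to 1.6; clear of the slots from 0.7. Locked until the knob is slackened; then it moves lightly and stays where left.
- bar_peg (a point): Upright steel peg, 13 mm thick, at the bar's free end, 215 mm from the post's axis; peg top 15 mm above this point, bar's upper face 23 mm below it. The bar is 16 mm wide and 14 mm tall, its underside 132 mm above the bench. Pinch the peg from above, or push it.
- rack: The rack, fixed to the bench: aluminium base plate 100x262x8 mm, origin on the bench under the post's axis (the pivot of bar and knob), z up. The slots lie in a row along its -y side, their centres 85, 131 and 177 mm from that axis; the post is 24 mm thick.
- slot_0 (a point): Centre of the floor of slot 0 (8 mm above the bench), z up; slot 0 is nearest the post, pitch 46 mm. The slot is 36 mm wide along y, between grey dividers 10 mm thick with rounded edges, 65 mm tall above the floor, and 67 mm long along x, between end walls 5 mm thick, 59 mm tall above the floor. A packed case stands 55 mm out of it.
- slot_1 (a point): Centre of the floor of slot 1 (8 mm above the bench), z up; slot 0 is nearest the post, pitch 46 mm. The slot is 36 mm wide along y, between grey dividers 10 mm thick with rounded edges, 65 mm tall above the floor, and 67 mm long along x, between end walls 5 mm thick, 59 mm tall above the floor. A packed case stands 55 mm out of it.
- slot_2 (a point): Centre of the floor of slot 2 (8 mm above the bench), z up; slot 0 is nearest the post, pitch 46 mm. The slot is 36 mm wide along y, between grey dividers 10 mm thick with rounded edges, 65 mm tall above the floor, and 67 mm long along x, between end walls 5 mm thick, 59 mm tall above the floor. A packed case stands 55 mm out of it.
- case_0_centre (a point): Centre of small red case 0 (None if absent): 120 mm long along its y, 30 mm thick along z, 56 mm wide (x = -26 to +30 mm) plus a black latch on the -x side, 4 mm proud, 30 mm long, at mid-length; grip across the width beside the latch, near the end that will be uppermost. 0.1 to 0.21 kg. Starts flat on the bench. Packed: y upright (either end down), thickness across the slot, centre 60 mm above the slot floor.
- case_1_centre (a point): Centre of small red case 1 (None if absent): 120 mm long along its y, 30 mm thick along z, 56 mm wide (x = -26 to +30 mm) plus a black latch on the -x side, 4 mm proud, 30 mm long, at mid-length; grip across the width beside the latch, near the end that will be uppermost. 0.1 to 0.21 kg. Starts flat on the bench. Packed: y upright (either end down), thickness across the slot, centre 60 mm above the slot floor.
- case_2_centre (a point): Centre of small red case 2 (None if absent): 120 mm long along its y, 30 mm thick along z, 56 mm wide (x = -26 to +30 mm) plus a black latch on the -x side, 4 mm proud, 30 mm long, at mid-length; grip across the width beside the latch, near the end that will be uppermost. 0.1 to 0.21 kg. Starts flat on the bench. Packed: y upright (either end down), thickness across the slot, centre 60 mm above the slot floor.
- chain_lube: Yellow lube bottle, 42 mm across, 126 mm tall, standing behind the work; origin under it. Bystander.
- grease_jar: White jar with black lid, 54 mm across, 70 mm tall, standing behind the work; origin under it. Bystander.
Not all that is in view belongs to the job. What is shaped like the part that bears case_0_centre but purple is not meant.

How it is judged (in metres and radians):
On the way, in this order (a step that is already met when the one before it is completed fails the run):
1. the knob is slackened (at least 1.8 rad the way it gives) ((value of joint lock_knob above 1.8 rad or value of joint lock_knob below -1.8 rad)), for 0.2 s.
2. the keeper bar is swung clear of the slots (at least 0.7 rad) (value of joint keeper_bar above 0.7 rad), for 0.2 s.
3. every case present stands on its short end in a slot (((x of case_0_centre in the frame of slot_0 between -0.012 and 0.012 m and y of case_0_centre in the frame of slot_0 between -0.012 and 0.012 m and z of case_0_centre in the frame of slot_0 between 0.052 and 0.068 m) or (x of case_0_centre in the frame of slot_1 between -0.012 and 0.012 m and y of case_0_centre in the frame of slot_1 between -0.012 and 0.012 m and z of case_0_centre in the frame of slot_1 between 0.052 and 0.068 m) or (x of case_0_centre in the frame of slot_2 between -0.012 and 0.012 m and y of case_0_centre in the frame of slot_2 between -0.012 and 0.012 m and z of case_0_centre in the frame of slot_2 between 0.052 and 0.068 m)) and angle between the y axis of each of case_0_centre, case_1_centre, case_2_centre and the z axis of slot_0, either way round below 0.26 rad and ((x of case_1_centre in the frame of slot_0 between -0.012 and 0.012 m and y of case_1_centre in the frame of slot_0 between -0.012 and 0.012 m and z of case_1_centre in the frame of slot_0 between 0.052 and 0.068 m) or (x of case_1_centre in the frame of slot_1 between -0.012 and 0.012 m and y of case_1_centre in the frame of slot_1 between -0.012 and 0.012 m and z of case_1_centre in the frame of slot_1 between 0.052 and 0.068 m) or (x of case_1_centre in the frame of slot_2 between -0.012 and 0.012 m and y of case_1_centre in the frame of slot_2 between -0.012 and 0.012 m and z of case_1_centre in the frame of slot_2 between 0.052 and 0.068 m)) and ((x of case_2_centre in the frame of slot_0 between -0.012 and 0.012 m and y of case_2_centre in the frame of slot_0 between -0.012 and 0.012 m and z of case_2_centre in the frame of slot_0 between 0.052 and 0.068 m) or (x of case_2_centre in the frame of slot_1 between -0.012 and 0.012 m and y of case_2_centre in the frame of slot_1 between -0.012 and 0.012 m and z of case_2_centre in the frame of slot_1 between 0.052 and 0.068 m) or (x of case_2_centre in the frame of slot_2 between -0.012 and 0.012 m and y of case_2_centre in the frame of slot_2 between -0.012 and 0.012 m and z of case_2_centre in the frame of slot_2 between 0.052 and 0.068 m))), for 0.3 s.
4. the keeper bar is back over the cases (within 0.12 rad of its stop) (value of joint keeper_bar below 0.12 rad), for 0.2 s.
At the end, for the whole second after the job is handed in: Every case present stands in a slot on its short end (within 12 mm of the slot's centre, foot on the floor within 8 mm, upright within 15 degrees), the bar is over them within 0.12 rad of its stop, and the knob is home within 0.25 rad (all of step 3 and value of joint keeper_bar below 0.12 rad and value of joint lock_knob between -0.25 and 0.25 rad); the robot touches nothing.
It fails at once if the lube bottle or the grease jar is knocked over (angle between any of chain_lube, grease_jar's own z axis and vertical above 0.6 rad).
Of case_0, case_1, case_2 only 2 to 3 are there at a start; the rules pass over those that are not, and their reading is None.
At some moment in a run one of case_0, case_1, case_2 may be knocked a few centimetres aside while the robot is not near it.
It also fails if it takes over 200 s, if anything falls off the work surface, if the arm or the gripper's body presses on something with over 40 N, if the wrist force passes 120 N, or if a joint passes its speed limit or range.

### The arm

A 6-joint arm with a two-finger parallel gripper is mounted at the origin on a cart in front of the work surface, level with it; the furniture and walls round the work are solid. World frame = base frame: x ahead of the robot, y to its left, z up, the work surface at z = 0. Lengths are in m, angles in degrees, forces in N, time in s.
With the tool pointing down it reaches from about 0.3 to 0.75 m from the base axis. Payload 8.5 kg.
Tool frame: the origin (TCP) lies between the finger pads; the fingertips stand ahead of it and the grasp point (between the pads) lies 8 mm behind it (env.tcp_to_tips is the z of the fingertips in the tool frame, in m); z points along the fingers, x is the direction in which the jaws open and shut, and the axes are right-handed (so a half turn about z gives the same grasp; the last joint's range is limited). The gripper opens to 85 mm and grips with 20 to 120 N. Pads are 22 mm wide; open, the fingers measure 114 mm over their backs; the gripper's body (76 mm by 85 mm) begins 54 mm behind the grasp point. The pads swing forward as they close: fully open they stand 13 mm farther back than shut.
Start: joints at [-88.94, 21.807, 74.336, -0, 83.858, -12.336], TCP at [0.127, -0.535, 0.242] pointing down, gripper open.
Joint ranges: [-178.18, 178.18], [-50.72, 133.34], [12.68, 142.11], [-81.47, 261.47], [9.98, 163.14], [-165.26, 165.26]. Speed limits (degrees/s): [136.94, 136.94, 180, 180, 180, 180].

### API

Orientations are given as a 3x3 rotation matrix whose columns are the frame's x, y, z axes.
In Python, from rig import observe, viewer, env gives the robot as it stands.
- The arm moves only by the tool jog_arm, never from a script. Its arguments are lists of equal length, an entry for each row: "dr": the turn, a rotation vector about the tool's x, y, z in rad, a list of three; "slide": the shift along the tool's x, y, z in m, a list of three; "gripper": the opening, from -1 (shut) to 1 (fully open), so that 0 is half open. In form: {"dr": [[rx, ry, rz], ...], "slide": [[dx, dy, dz], ...], "gripper": [gripper, ...]}. A call has exactly 10 rows; each row shifts and turns the commanded pose from where the row before left it, along the tool's axes as they then stand; what a row does not reach is not made up. A row lasts 1/10 s, in which the tool goes at most 50 mm and 8.59 degrees, less where a joint would pass 70% of its speed; a pose out of reach is approached as far as the arm can. A call is refused whole if a number of a shift passes 0.05 or a number of a turn 0.15, either way. A call with a gripper value outside its range is refused whole. The fingers move at their own pace and stop on an object; "force" is the grip in N (left out, the last holds). Time passes only in rows, so rows that do not move let the fingers close, or fill a call up. It gives the time, the measured TCP pose, the force and the opening at its end, in the units of the state.
- observe(): the state, without advancing time (a new reading comes with each control period).
- viewer.get_image(name): name is "scene" or "top" or "wrist"; returns a dict with "pixels" (384x512x3 uint8, blue, green, red), "camera_matrix" (3x3 intrinsics, pixels), "R" (3x3) and "t" (3): a world point X has camera coordinates R X + t. Camera axes: x right, y down, z forward; pixel columns grow to the right and rows downward; lengths in m; the calibration is good to about 2 mm. A picture is of the moment at which its call begins. There is no depth.
- env.close_job(): hands the job in, once; it reports no verdict.
The state is a dict: "time_s": time; "q": joint angles; "qvel": joint speeds; "joint_efforts": joint torques, N m; "position": TCP position; "tool_rot": TCP orientation; "ft_force": force on the tool from outside, world axes, zero at the start; "wrist_torque": the same for the moment, N m; "grip_width": finger opening in m.
Only numpy, scipy, OpenCV 4.12 (cv2) and the standard library are available. Lean on these libraries where they do the work, as an engineer would, in place of code of your own. Each camera call takes 0.05 s, during which the arm holds its last target.

## Working session

There is one attempt and no reset: what is moved stays moved. The work goes in short steps, Python scripts to look and compute and a tool call to move; the robot and the scene stay as the last step left them, time stands still between calls to the robot, and variables do not carry over. Pictures are saved under pics/ and viewed, and the job is handed in when it is done.

Besides the shell and the picture viewer there is one more tool, called after "Call:" as a command line: name --argument value ..., lists and objects as JSON in quotes. jog_arm: Moves the arm, as the interface text tells. Its arguments: {"type":"object","properties":{"dr":{"type":"array","items":{"type":"array","items":{"type":"number"}}},"slide":{"type":"array","items":{"type":"array","items":{"type":"number"}}},"gripper":{"type":"array","items":{"type":"number"}},"force":{"type":"number"}},"required":["dr","slide","gripper"]}

```bash
ls; mkdir -p pics; cat > h.py <<'E'
import numpy as np, cv2, sys
from rig import observe, viewer, env
def pic(name,fn):
    im=viewer.get_image(name); cv2.imwrite('pics/'+fn,im['pixels']); np.savez('pics/'+fn+'.npz',K=im['camera_matrix'],R=im['R'],t=im['t']); return im
def ld(fn):
    d=np.load('pics/'+fn+'.npz'); return dict(camera_matrix=d['K'],R=d['R'],t=d['t'])
def ray(im,u,v,z):
    K,R,t=im['camera_matrix'],np.array(im['R']),np.array(im['t']).ravel()
    d=R.T@np.linalg.solve(K,[u,v,1.]); c=-R.T@t
    return c+d*(z-c[2])/d[2]
def proj(im,X):
    p=im['camera_matrix']@(np.array(im['R'])@np.array(X)+np.array(im['t']).ravel()); return p[:2]/p[2]
E
python3 - <<'E'
from h import *
for n in ['scene','top','wrist']:
    im=pic(n,n+'0.png'); print(n, -np.array(im['R']).T@np.array(im['t']).ravel(), np.array(im['R'])[2])
s=observe(); print(s, env.tcp_to_tips)
E
```

```text
pics
scene [-0.07220317  0.68129885  0.94428251] [ 0.51709142 -0.58466754 -0.62512425]
top [ 0.15699931 -0.2549454   1.84730301] [ 0.25251449  0.09144329 -0.96326246]
wrist [ 0.20744814 -0.5157407   0.37260047] [-0.30832404 -0.07153245 -0.94858811]
{'time_s': 0.15, 'q': array([-8.89385769e+01,  2.18346770e+01,  7.43719779e+01,  9.95926401e-04,
        8.38583607e+01, -1.23372873e+01]), 'qvel': array([-0.05349102, -0.12171444, -0.15632673,  0.01810023,  0.00810752,
       -0.0662076 ]), 'joint_efforts': array([ 1.55697442e-03, -4.48621631e+01, -2.31344122e+01, -1.94975714e-04,
        3.82055703e-03, -4.08720541e-05]), 'position': array([ 0.12743333, -0.53482282,  0.24184615]), 'tool_rot': array([[ 2.31724188e-01, -9.72781528e-01, -3.74072186e-06],
       [-9.72780900e-01, -2.31724043e-01,  1.13486308e-03],
       [-1.10484065e-03, -2.59336322e-04, -9.99999356e-01]]), 'ft_force': array([ 0.58233726, -0.49250523, -0.01638259]), 'wrist_torque': array([ 0.03072107,  0.04456452, -0.05271651]), 'grip_width': 0.08510340483320832} 0.011
```

View pics/scene0.png

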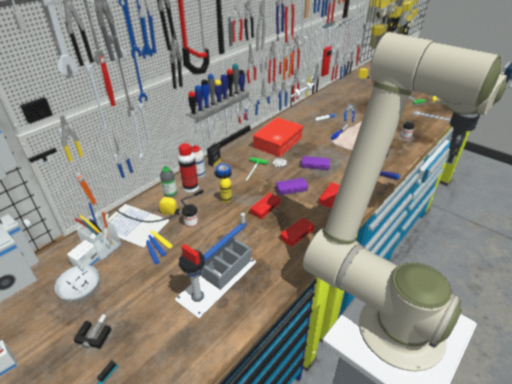

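View pics/top0.png

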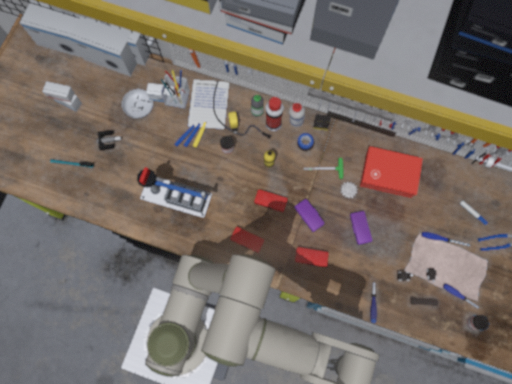

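View pics/wrist0.png

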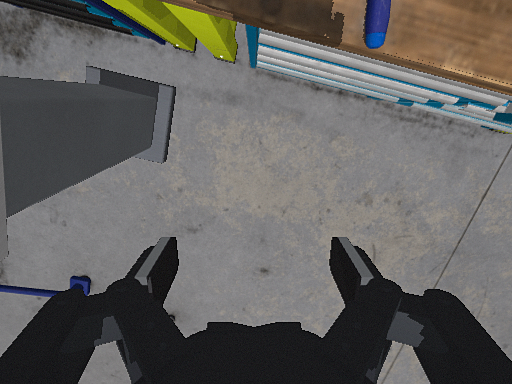

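The scene and top views show three red cases (top pixels about (271,200), (247,238), (312,256)), two purple decoys and the rack at about (180,197). I'll enlarge both views to measure.

```bash
python3 - <<'E'
from h import *
a=cv2.imread('pics/top0.png')[120:280,120:340]; cv2.imwrite('pics/t0z.png',cv2.resize(a,None,fx=3.6,fy=3.6,interpolation=cv2.INTER_CUBIC))
a=cv2.imread('pics/scene0.png')[140:320,160:360]; cv2.imwrite('pics/s0z.png',cv2.resize(a,None,fx=3.3,fy=3.3,interpolation=cv2.INTER_CUBIC))
for fn in ['top0.png','scene0.png']:
  a=cv2.imread('pics/'+fn); hsv=cv2.cvtColor(a,cv2.COLOR_BGR2HSV)
  m=(((hsv[...,0]<8)|(hsv[...,0]>173))&(hsv[...,1]>150)&(hsv[...,2]>60)).astype(np.uint8)
  n,l,st,c=cv2.connectedComponentsWithStats(m); im=ld(fn)
  for i in range(1,n):
    if st[i,4]>30:
      r=cv2.minAreaRect(np.argwhere(l==i)[:,::-1].astype(np.float32))
      b=cv2.boxPoints(r); print(fn,c[i].round(1),st[i,4],ray(im,*c[i],.03).round(3),[ray(im,*p,.03)[:2].round(3).tolist() for p in b])
E
```

```text
top0.png [274.4 103.5] 99 [ 0.989 -0.031  0.03 ] [[1.007, -0.006], [1.019, -0.041], [0.973, -0.056], [0.961, -0.022]]
top0.png [296.6 107.2] 37 [ 1.004 -0.121  0.03 ] [[0.988, -0.115], [1.014, -0.107], [1.022, -0.13], [0.996, -0.138]]
top0.png [273.6 121.3] 50 [ 0.914 -0.053  0.03 ] [[0.89, -0.029], [0.924, -0.023], [0.93, -0.071], [0.896, -0.076]]
top0.png [392.  171.5] 2136 [ 0.867 -0.557  0.03 ] [[0.772, -0.452], [0.94, -0.441], [0.961, -0.661], [0.794, -0.667]]
top0.png [143.9 175.7] 113 [0.532 0.35  0.03 ] [[0.501, 0.364], [0.566, 0.366], [0.564, 0.336], [0.499, 0.335]]
top0.png [270.1 200. ] 432 [ 0.602 -0.146  0.03 ] [[0.571, -0.089], [0.628, -0.086], [0.633, -0.205], [0.575, -0.207]]
top0.png [240.2 234.1] 164 [ 0.439 -0.082  0.03 ] [[0.415, -0.051], [0.465, -0.057], [0.456, -0.126], [0.406, -0.12]]
top0.png [313.5 256.6] 405 [ 0.45  -0.368  0.03 ] [[0.408, -0.309], [0.465, -0.3], [0.485, -0.418], [0.428, -0.426]]
scene0.png [187.2  32.6] 234 [ 2.459 -1.385  0.03 ] [[3.316, -1.832], [3.453, -2.158], [1.92, -1.108], [1.895, -0.935]]
scene0.png [325.6  61.3] 153 [ 1.225 -1.543 
[... 332 characters left out ...]
  148.9] 147 [ 1.108 -0.204  0.03 ] [[1.169, -0.208], [1.102, -0.265], [1.039, -0.208], [1.104, -0.153]]
scene0.png [188.8 175.7] 281 [ 0.948 -0.073  0.03 ] [[1.023, -0.091], [0.99, -0.141], [0.874, -0.055], [0.905, -0.009]]
scene0.png [328.7 194.9] 308 [ 0.444 -0.337  0.03 ] [[0.452, -0.269], [0.504, -0.413], [0.446, -0.419], [0.399, -0.276]]
scene0.png [264.6 205.4] 440 [ 0.592 -0.132  0.03 ] [[0.624, -0.075], [0.633, -0.223], [0.558, -0.192], [0.554, -0.05]]
scene0.png [296.4 231.6] 531 [ 0.422 -0.097  0.03 ] [[0.463, -0.044], [0.455, -0.193], [0.383, -0.157], [0.395, -0.016]]
scene0.png [190.5 253.8] 219 [0.623 0.205 0.03 ] [[0.661, 0.227], [0.677, 0.188], [0.585, 0.185], [0.573, 0.222]]
```

View pics/t0z.png

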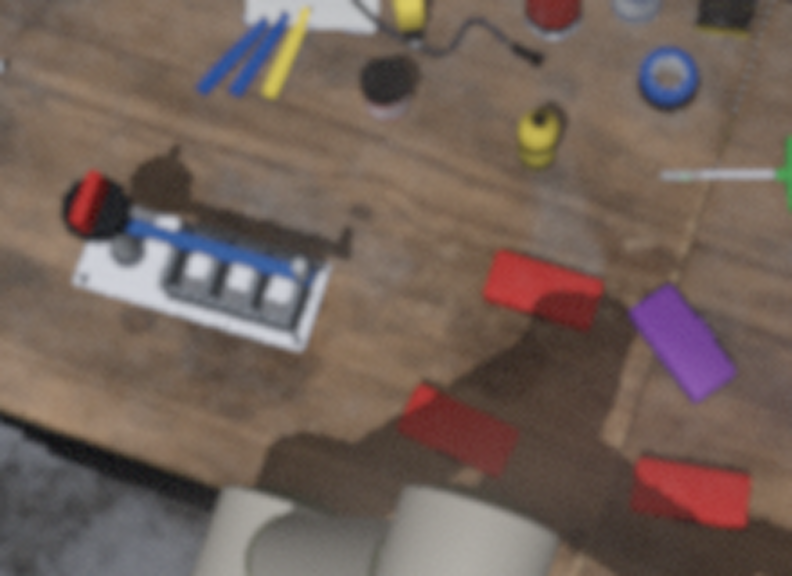

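View pics/s0z.png

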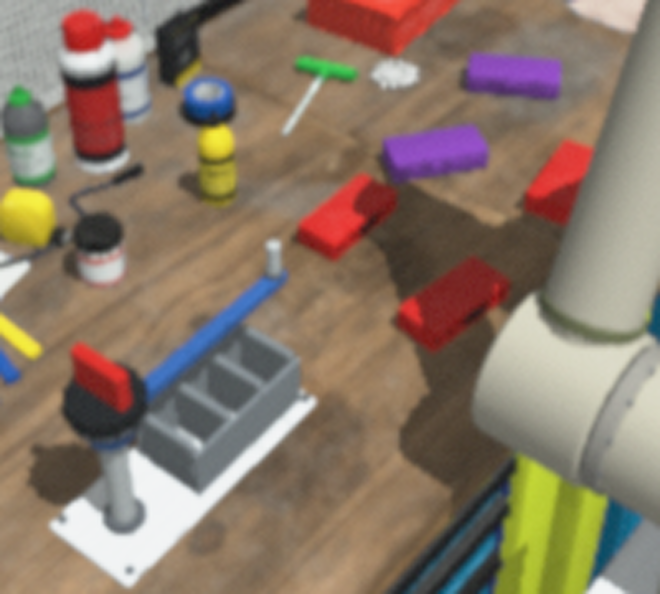

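```bash
cat > rk.py <<'E'
from h import *
from scipy.optimize import least_squares
T=ld('top0.png');S=ld('scene0.png')
tz=lambda u,v:(T,u/3.6+120,v/3.6+120); sz=lambda u,v:(S,u/3.3+160,v/3.3+140)
f=[('peg top',*tz(300,263),.184),('knob',*tz(90,203),.214),('c1',*tz(75,283),.008),('c2',*tz(302,352),.008),('c3',*tz(330,265),.008),
('Sknob',*sz(101,375),.198),('Speg',*sz(274,243),.184),('Sc1',*sz(130,584),.006),('Sc2',*sz(316,402),.008),('Sc0',*sz(52,524),.008)]
for n,c,u,v,z in f: print(n,ray(c,u,v,z).round(3))
E
python3 rk.py
```

```text
peg top [0.51  0.076 0.184]
knob [0.493 0.284 0.214]
c1 [0.446 0.332 0.008]
c2 [0.456 0.073 0.008]
c3 [0.556 0.079 0.008]
Sknob [0.495 0.292 0.198]
Speg [0.506 0.076 0.184]
Sc1 [0.444 0.334 0.006]
Sc2 [0.453 0.08  0.008]
Sc0 [0.541 0.339 0.008]
```

Call:
jog_arm --dr '[[0,0,0],[0,0,0],[0,0,0],[0,0,0],[0,0,0],[0,0,0.045],[0,0,0.045],[0,0,0.045],[0,0,0.05],[0,0,0]]' --slide '[[-0.021,-0.035,-0.008],[-0.021,-0.035,-0.008],[-0.021,-0.035,-0.008],[-0.021,-0.035,-0.008],[-0.021,-0.035,-0.008],[-0.021,-0.035,-0.008],[-0.021,-0.035,-0.008],[-0.021,-0.035,-0.008],[-0.021,-0.035,-0.008],[-0.021,-0.035,-0.008]]' --gripper '[1,1,1,1,1,1,1,1,1,1]' --force 60

```text
time_s: 1.15
position: [0.4323, -0.2623, 0.3227]
tool_rot: [[0.047, -0.999, -0.0], [-0.999, -0.047, 0.0], [-0.0, 0.0, -1.0]]
ft_force: [0.2, -0.9, 0.5]
grip_width: 0.0854
```

```bash
cat >> h.py <<'E'
import json
def go(P,Rt=None,n=None,show=True):
    """plan rows from the measured pose to P, Rt ; print rows"""
    s=observe(); p=np.array(s['position']);R=np.array(s['tool_rot'])
    from scipy.spatial.transform import Rotation as Ro
    if Rt is None: Rt=R
    rv=Ro.from_matrix(R.T@Rt).as_rotvec(); d=np.array(P)-p
    m=max(np.linalg.norm(d)/.048,np.linalg.norm(rv)/.145)
    if n is None: n=int(np.ceil(m))
    print('need',round(m,1),'rows; total rv',rv.round(3),'tool delta',(R.T@d).round(4))
    for i in range(n):
        Ri=R@Ro.from_rotvec(rv*i/n).as_matrix()
        print((rv/n).round(3).tolist(),(Ri.T@d/n).round(4).tolist())
def log():
    s=observe(); open('log.jsonl','a').write(json.dumps(dict(q=list(map(float,s['q'])),p=list(map(float,s['position'])),R=np.array(s['tool_rot']).tolist()))+'\n'); return s
def down(yaw): # tool down, tool x at yaw deg
    c,s_=np.cos(np.radians(yaw)),np.sin(np.radians(yaw)); return np.array([[c,s_,0],[s_,-c,0],[0,0,-1.]])
E
python3 - <<'E'
from h import *
s=log(); print(s['q'],s['position']); go([.485,.28,.30],down(-87.2))
E
```

```text
[-4.46816590e+01  1.45866055e+01  7.18060050e+01 -3.16790548e-03
  9.36165156e+01  4.25964966e+01] [ 0.4323025  -0.26228982  0.32266439]
need 11.4 rows; total rv [ 0.     0.    -0.001] tool delta [-0.5392 -0.0784  0.0227]
[0.0, 0.0, -0.0] [-0.0449, -0.0065, 0.0019]
[0.0, 0.0, -0.0] [-0.0449, -0.0065, 0.0019]
[0.0, 0.0, -0.0] [-0.0449, -0.0065, 0.0019]
[0.0, 0.0, -0.0] [-0.0449, -0.0065, 0.0019]
[0.0, 0.0, -0.0] [-0.0449, -0.0066, 0.0019]
[0.0, 0.0, -0.0] [-0.0449, -0.0066, 0.0019]
[0.0, 0.0, -0.0] [-0.0449, -0.0066, 0.0019]
[0.0, 0.0, -0.0] [-0.0449, -0.0066, 0.0019]
[0.0, 0.0, -0.0] [-0.0449, -0.0066, 0.0019]
[0.0, 0.0, -0.0] [-0.0449, -0.0066, 0.0019]
[0.0, 0.0, -0.0] [-0.0449, -0.0066, 0.0019]
[0.0, 0.0, -0.0] [-0.0449, -0.0066, 0.0019]
```

Call:
jog_arm --dr '[[0,0,0],[0,0,0],[0,0,0],[0,0,0],[0,0,0],[0,0,0],[0,0,0],[0,0,0],[0,0,0],[0,0,0]]' --slide '[[-0.045,-0.007,0],[-0.045,-0.007,0],[-0.045,-0.007,0],[-0.045,-0.007,0],[-0.045,-0.007,0],[-0.045,-0.007,0],[-0.045,-0.007,0],[-0.045,-0.007,0],[-0.045,-0.007,0],[-0.045,-0.007,0]]' --gripper '[1,1,1,1,1,1,1,1,1,1]'

```text
time_s: 2.15
position: [0.479, 0.1911, 0.3222]
tool_rot: [[0.049, -0.999, -0.0], [-0.999, -0.049, -0.0], [0.0, 0.0, -1.0]]
ft_force: [1.0, 0.4, -0.3]
grip_width: 0.086
```

```bash
python3 - <<'E'
from h import *
s=log(); print(s['q'],s['position']); pic('wrist','w1.png'); pic('top','t1.png')
E
```

```text
[ 8.57828444e+00  1.56738900e+01  7.03655531e+01 -4.52200627e-03
  9.39757193e+01  9.57760594e+01] [0.4789744  0.19106211 0.32220356]
```

View pics/w1.png

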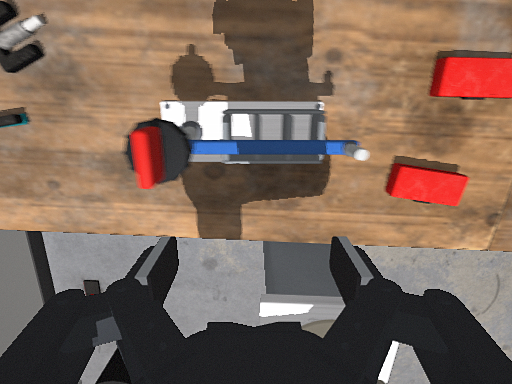

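View pics/t1.png

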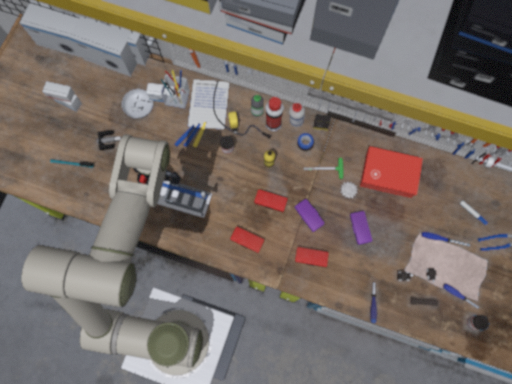

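The wrist view shows the knob wing at (147,158), the bar running from (190,147) to the peg top at (361,154), and the slots above it. The top view has all three cases clear at (270,200), (247,238) and (312,256).

```bash
python3 - <<'E'
from h import *
a=cv2.imread('pics/w1.png')[90:210,110:380]; cv2.imwrite('pics/w1z.png',cv2.resize(a,None,fx=2.9,fy=2.9,interpolation=cv2.INTER_CUBIC))
a=cv2.imread('pics/t1.png')[170:280,215:345]; cv2.imwrite('pics/t1z.png',cv2.resize(a,None,fx=6,fy=6,interpolation=cv2.INTER_CUBIC)[:600])
E
```

```text
(no output)
```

View pics/w1z.png

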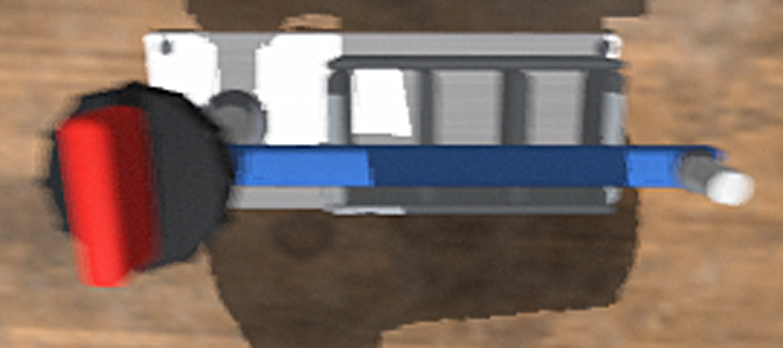

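View pics/t1z.png

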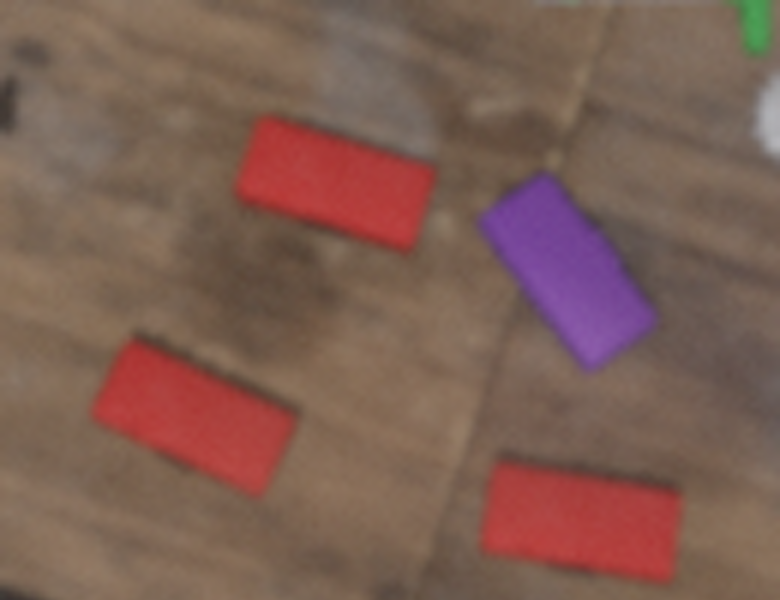

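```bash
python3 - <<'E'
from h import *
W=ld('w1.png'); w=lambda u,v,z:ray(W,u/2.9+110,v/2.9+90,z)
for n,u,v,z in [('wingN',84,120,.216),('wingS',103,283,.216),('wingL',62,195,.216),('bar',240,165,.146),('bar2',680,166,.146),('peg',732,187,.184),('cA',145,35,.008),('cB',620,35,.008),('wall',335,60,.067),('wall2',618,62,.067)]:
  print(n,w(u,v,z).round(4))
a=cv2.imread('pics/t1.png'); T=ld('t1.png'); hsv=cv2.cvtColor(a,cv2.COLOR_BGR2HSV)
m=(((hsv[...,0]<8)|(hsv[...,0]>173))&(hsv[...,1]>120)&(hsv[...,2]>60)).astype(np.uint8)
n,l,st,c=cv2.connectedComponentsWithStats(m)
for i in range(1,n):
  if st[i,4]>300 and st[i,4]<1000:
    pts=np.argwhere(l==i)[:,::-1]
    g=np.array([ray(T,*p,.03)[:2] for p in pts],np.float32); r=cv2.minAreaRect(g); print('case',g.mean(0).round(4),[np.round(x,3) for x in r])
E
```

```text
wingN [0.5271 0.295  0.216 ]
wingS [0.4747 0.2934 0.216 ]
wingL [0.5034 0.304  0.216 ]
bar [0.5022 0.2635 0.146 ]
bar2 [0.5105 0.0873 0.146 ]
peg [0.5102 0.0811 0.184 ]
cA [0.5454 0.3448 0.008 ]
cB [0.5583 0.0832 0.008 ]
wall [0.5404 0.234  0.067 ]
wall2 [0.5462 0.0974 0.067 ]
case [ 0.6013 -0.1463] [array([ 0.601, -0.146]), array([0.064, 0.123]), np.float64(2.245)]
case [ 0.4302 -0.1123] [array([ 0.431, -0.112]), array([0.122, 0.061]), np.float64(82.74)]
case [ 0.4477 -0.3616] [array([ 0.448, -0.361]), array([0.061, 0.122]), np.float64(9.769)]
```

```bash
python3 - <<'E'
from h import *
go([.499,.292,.245],n=4)
E
```

```text
need 2.6 rows; total rv [0. 0. 0.] tool delta [-0.0973 -0.0256  0.0768]
[0.0, 0.0, 0.0] [-0.0243, -0.0064, 0.0192]
[0.0, 0.0, 0.0] [-0.0243, -0.0064, 0.0192]
[0.0, 0.0, 0.0] [-0.0243, -0.0064, 0.0192]
[0.0, 0.0, 0.0] [-0.0243, -0.0064, 0.0192]
```

Call:
jog_arm --dr '[[0,0,0],[0,0,0],[0,0,0],[0,0,0],[0,0,0],[0,0,0],[0,0,0],[0,0,0],[0,0,0],[0,0,0]]' --slide '[[-0.0243,-0.0064,0.0192],[-0.0243,-0.0064,0.0192],[-0.0243,-0.0064,0.0192],[-0.0243,-0.0064,0.0192],[0,0,0],[0,0,0],[0,0,0],[0,0,0],[0,0,0],[0,0,0]]' --gripper '[1,1,1,1,1,1,1,1,1,1]'

```text
time_s: 3.25
position: [0.5002, 0.287, 0.246]
tool_rot: [[0.048, -0.999, 0.001], [-0.999, -0.048, 0.0], [-0.0, -0.001, -1.0]]
ft_force: [-0.3, -0.7, -0.3]
grip_width: 0.0853
```

```bash
python3 - <<'E'
from h import *
s=log(); print(s['q'],s['position']); pic('wrist','w2.png')
E
```

```text
[ 1.80971072e+01  2.43587113e+01  6.95878191e+01 -3.06175371e-03
  8.60130225e+01  1.05332068e+02] [0.50015531 0.28704924 0.24598828]
```

View pics/w2.png

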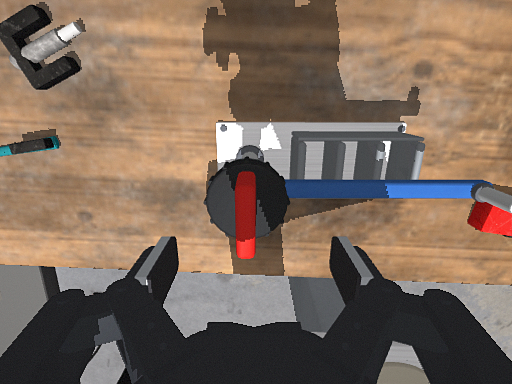

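The wing is at (246,215), between the fingers and slightly left of centre.

```bash
python3 - <<'E'
from h import *
W=ld('w2.png')
print(ray(W,244,172,.216),ray(W,246,255,.216),'disc',ray(W,205,200,.17),ray(W,289,200,.17))
print(ray(W,290,188,.146),ray(W,470,189,.146),'wall',ray(W,292,135,.067),ray(W,425,137,.067))
s=observe(); go([.499,.291,.196],n=4)
E
```

```text
[0.53718488 0.29533115 0.216     ] [0.47710885 0.29169373 0.216     ] disc [0.49845175 0.32814337 0.17      ] [0.50189203 0.25798675 0.17      ]
[0.50442085 0.25427203 0.146     ] [0.5115507  0.08887482 0.146     ] wall [0.54251263 0.24523045 0.067     ] [0.54773617 0.09112524 0.067     ]
need 1.0 rows; total rv [0. 0. 0.] tool delta [-0.0039  0.001   0.0499]
[0.0, 0.0, 0.0] [-0.001, 0.0002, 0.0125]
[0.0, 0.0, 0.0] [-0.001, 0.0002, 0.0125]
[0.0, 0.0, 0.0] [-0.001, 0.0002, 0.0125]
[0.0, 0.0, 0.0] [-0.001, 0.0002, 0.0125]
```

Call:
jog_arm --dr '[[0,0,0],[0,0,0],[0,0,0],[0,0,0],[0,0,0],[0,0,0],[0,0,0],[0,0,0],[0,0,0],[0,0,0]]' --slide '[[-0.002,-0.001,0.0125],[-0.002,-0.001,0.0125],[-0.001,0,0.0125],[-0.001,0,0.0125],[0,0,0],[0,0,0],[0,0,0],[0,0,0],[0,0,0],[0,0,0]]' --gripper '[0.6,0.4,0,0,-0.3,-1,-1,-1,-1,-1]' --force 60

```text
time_s: 4.3
position: [0.5018, 0.2932, 0.1956]
tool_rot: [[0.049, -0.999, 0.0], [-0.999, -0.049, -0.001], [0.001, -0.0, -1.0]]
ft_force: [0.9, -4.5, -3.1]
grip_width: 0.0137
```

Call:
jog_arm --dr '[[0,0,0],[0,0,0],[0,0,0],[0,0,0],[0,0,0],[0,0,-0.03],[0,0,-0.03],[0,0,-0.03],[0,0,-0.03],[0,0,0]]' --slide '[[0,0,0],[0,0,0],[0,0,0],[0,0,0],[0,0,0],[0,0,0],[0,0,0],[0,0,0],[0,0,0],[0,0,0]]' --gripper '[-1,-1,-1,-1,-1,-1,-1,-1,-1,-1]'

```text
time_s: 5.3
position: [0.5018, 0.2936, 0.1956]
tool_rot: [[0.169, -0.986, 0.0], [-0.986, -0.169, 0.0], [-0.0, -0.0, -1.0]]
ft_force: [0.2, -3.4, -1.9]
grip_width: 0.013
```

```bash
python3 - <<'E'
from h import *
s=log(); print(s['q'],s['position'],s['ft_force'],s['wrist_torque'],s['grip_width']);R=s['tool_rot'];print(R[:,0])
E
```

```text
[1.86697692e+01 2.70018027e+01 7.37337994e+01 9.19711269e-04
 7.92548301e+01 9.89171539e+01] [0.50179292 0.29358295 0.1956087 ] [ 0.21876831 -3.43752234 -1.92565554] [-0.5932867  -0.00809982  0.08337117] 0.01303090766190232
[ 1.69391546e-01 -9.85548833e-01 -4.14648375e-05]
```

Call:
jog_arm --dr '[[0,0,-0.04],[0,0,-0.04],[0,0,-0.04],[0,0,-0.04],[0,0,0],[0,0,0],[0,0,0],[0,0,0],[0,0,0],[0,0,0]]' --slide '[[0,0,0],[0,0,0],[0,0,0],[0,0,0],[0,0,0],[0,0,0],[0,0,0],[0,0,0],[0,0,0],[0,0,0]]' --gripper '[-1,-1,-1,-1,-1,-1,-1,-1,-1,-1]'

```text
time_s: 6.3
position: [0.5017, 0.2939, 0.1956]
tool_rot: [[0.323, -0.946, -0.0], [-0.946, -0.323, 0.001], [-0.001, -0.0, -1.0]]
ft_force: [-0.6, 2.5, -1.5]
grip_width: 0.0129
```

```bash
python3 - <<'E'
from h import *
s=log(); print(s['q'],s['position'],s['ft_force'],s['wrist_torque'],s['grip_width']);R=s['tool_rot'];print(R[:,0])
E
```

```text
[1.86837766e+01 2.70041889e+01 7.37345604e+01 4.59009557e-02
 7.92483546e+01 8.98387073e+01] [0.50168402 0.29389376 0.19558074] [-0.60508879  2.5272231  -1.50694724] [0.49723346 0.21159825 0.01939573] 0.012859178050693872
[ 3.22868861e-01 -9.46443384e-01 -7.86456089e-04]
```

It gives counter-clockwise: 0.28 rad turned with almost no torque. I'll continue to about 2.3 rad.

Call:
jog_arm --dr '[[0,0,-0.1],[0,0,-0.12],[0,0,-0.12],[0,0,-0.12],[0,0,-0.12],[0,0,-0.12],[0,0,-0.12],[0,0,-0.12],[0,0,-0.12],[0,0,-0.1]]' --slide '[[0,0,0],[0,0,0],[0,0,0],[0,0,0],[0,0,0],[0,0,0],[0,0,0],[0,0,0],[0,0,0],[0,0,0]]' --gripper '[-1,-1,-1,-1,-1,-1,-1,-1,-1,-1]'

```text
time_s: 7.3
position: [0.4994, 0.2955, 0.1955]
tool_rot: [[0.997, -0.076, -0.005], [-0.076, -0.997, 0.004], [-0.005, -0.003, -1.0]]
ft_force: [-12.4, 10.5, 2.3]
grip_width: 0.0132
```

Call:
jog_arm --dr '[[0,0,-0.12],[0,0,-0.12],[0,0,-0.12],[0,0,-0.12],[0,0,-0.12],[0,0,-0.12],[0,0,-0.12],[0,0,0],[0,0,0],[0,0,0]]' --slide '[[0,0,0],[0,0,0],[0,0,0],[0,0,0],[0,0,0],[0,0,0],[0,0,0],[0,0,0],[0,0,0],[0,0,0]]' --gripper '[-1,-1,-1,-1,-1,-1,-1,-1,-1,-1]'

```text
time_s: 8.3
position: [0.4974, 0.2949, 0.1955]
tool_rot: [[0.725, 0.689, -0.01], [0.689, -0.725, 0.001], [-0.006, -0.007, -1.0]]
ft_force: [-21.4, 4.6, 6.0]
grip_width: 0.0133
```

```bash
python3 - <<'E'
from h import *
s=log(); print(s['q'],s['position'],s['ft_force'],s['wrist_torque'],s['grip_width']);R=s['tool_rot'];print(R[:,0],np.degrees(np.arctan2(R[1,0],R[0,0])))
E
```

```text
[ 18.83061063  26.88617283  73.94956207   0.24362341  79.66345957
 -24.76107356] [0.49737349 0.29485034 0.19554279] [-21.40581019   4.55936962   6.01129274] [0.79919492 3.40414222 0.06232016] 0.013250247786268479
[ 0.72478078  0.68895198 -0.00616378] 43.548240947558604
```

Call:
jog_arm --dr '[[0,0,0],[0,0,0],[0,0,0],[0,0,0],[0,0,0],[0,0,0],[0,0,0],[0,0,0],[0,0,0],[0,0,0]]' --slide '[[0,0,0],[0,0,0],[0,0,0],[0,0,0],[0,0,-0.02],[0,0,-0.02],[0,0,-0.02],[0,0,-0.01],[0,0,0],[0,0,0]]' --gripper '[0,0,0,0,0,0,0,0,0,0]'

```text
time_s: 9.3
position: [0.5016, 0.2934, 0.2647]
tool_rot: [[0.726, 0.687, -0.001], [0.687, -0.726, -0.0], [-0.001, -0.0, -1.0]]
ft_force: [-0.0, 0.1, -1.5]
grip_width: 0.0426
```

```bash
python3 - <<'E'
from h import *
s=log(); print(s['position'],s['ft_force']); pic('wrist','w3.png')
T=ld('t1.png'); print('jar',ray(T,229,140,.07),'bottle',ray(T,270,153,.126))
go([.508,.079,.235],down(2.8))
E
```

```text
[0.50164125 0.2933831  0.26466334] [-0.02137202  0.06812312 -1.51379523]
jar [0.76651081 0.08069805 0.07      ] bottle [ 0.74923895 -0.09230271  0.126     ]
need 4.9 rows; total rv [-0.     0.002  0.709] tool delta [-0.1426  0.1602  0.0295]
[-0.0, 0.0, 0.142] [-0.0285, 0.032, 0.0059]
[-0.0, 0.0, 0.142] [-0.0237, 0.0357, 0.0059]
[-0.0, 0.0, 0.142] [-0.0184, 0.0387, 0.0059]
[-0.0, 0.0, 0.142] [-0.0128, 0.041, 0.0059]
[-0.0, 0.0, 0.142] [-0.0068, 0.0423, 0.0059]
```

View pics/w3.png

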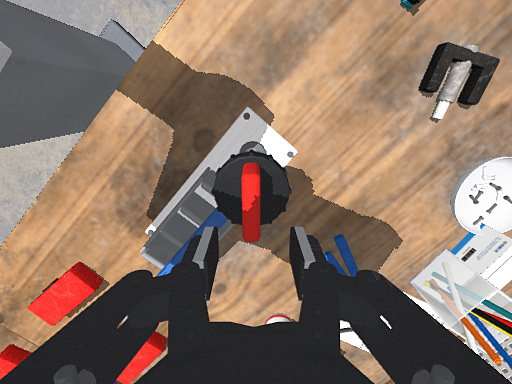

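The wing now lies turned and in line with the hand at (251,200), so the knob is slackened. Next is the peg.

Call:
jog_arm --dr '[[0,0,0.142],[0,0,0.142],[0,0,0.142],[0,0,0.142],[0,0,0.142],[0,0,0],[0,0,0],[0,0,0],[0,0,0],[0,0,0]]' --slide '[[-0.0285,0.032,0.0059],[-0.0237,0.0357,0.0059],[-0.0184,0.0387,0.0059],[-0.0128,0.041,0.0059],[-0.0068,0.0423,0.0059],[0,0,0],[0,0,0],[0,0,0],[0,0,0],[0,0,0]]' --gripper '[0.4,0.4,0.4,0.4,0.4,0.4,0.4,0.4,0.4,0.4]'

```text
time_s: 10.35
position: [0.5081, 0.0802, 0.236]
tool_rot: [[0.999, 0.05, -0.0], [0.05, -0.999, 0.0], [-0.0, -0.0, -1.0]]
ft_force: [-0.7, 0.2, -0.4]
grip_width: 0.0596
```

```bash
python3 - <<'E'
from h import *
s=log(); print(s['position'],s['ft_force']); pic('wrist','w4.png')
E
```

```text
[0.50813535 0.08021079 0.23600126] [-0.65293841  0.24810949 -0.39327083]
```

View pics/w4.png

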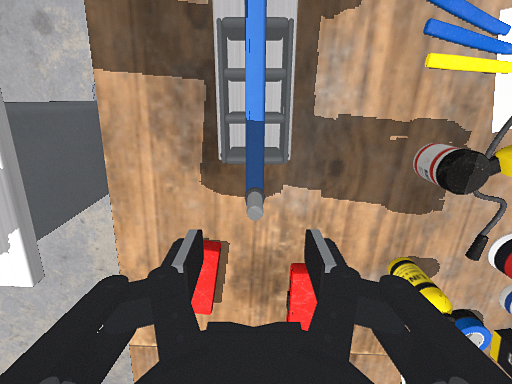

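The peg top shows at (255,212), centred between the fingers.

```bash
python3 - <<'E'
from h import *
W=ld('w4.png')
print(ray(W,255,213,.184), 'wallsNE',ray(W,290,160,.067),ray(W,220,160,.067), 'top',ray(W,290,20,.067),ray(W,221,20,.067))
# arc plan
A=np.array([.4975,.294]); ang=lambda th:np.array([A[0]+.215*np.sin(th+.049),A[1]-.215*np.cos(th+.049)])
n=12;Rn=1.1/n
for i in range(n):
  th=i*Rn; d=np.r_[ang(th+Rn)-ang(th),0]; print((down(2.8+np.degrees(th)).T@d).round(4))
print(ang(0),ang(1.1))
E
```

```text
[0.5101179  0.07923917 0.184     ] wallsNE [0.55017462 0.09508116 0.067     ] [0.46958187 0.09100698 0.067     ] top [0.53700832 0.23550003 0.067     ] [0.46909558 0.23209389 0.067     ]
[ 0.0197 -0.0009  0.    ]
[ 0.0197 -0.0009  0.    ]
[ 0.0197 -0.0009  0.    ]
[ 0.0197 -0.0009  0.    ]
[ 0.0197 -0.0009  0.    ]
[ 0.0197 -0.0009  0.    ]
[ 0.0197 -0.0009  0.    ]
[ 0.0197 -0.0009  0.    ]
[ 0.0197 -0.0009  0.    ]
[ 0.0197 -0.0009  0.    ]
[ 0.0197 -0.0009  0.    ]
[ 0.0197 -0.0009  0.    ]
[0.50803078 0.07925806] [0.69365632 0.205979  ]
```

Call:
jog_arm --dr '[[0,0,0],[0,0,0],[0,0,0],[0,0,0],[0,0,0],[0,0,0],[0,0,0],[0,0,0],[0,0,0],[0,0,0]]' --slide '[[0.001,0.001,0.018],[0,0,0.018],[0,0,0.018],[0,0,0.018],[0,0,0],[0,0,0],[0,0,0],[0,0,0],[0,0,0],[0,0,0]]' --gripper '[0.2,0.2,0.2,0.2,0,-1,-1,-1,-1,-1]' --force 40

```text
time_s: 11.4
position: [0.5097, 0.0784, 0.165]
tool_rot: [[0.999, 0.048, 0.002], [0.048, -0.999, 0.0], [0.002, 0.0, -1.0]]
ft_force: [-0.7, 0.4, 5.3]
grip_width: 0.0118
```

Call:
jog_arm --dr '[[0,0,0],[0,0,-0.09],[0,0,-0.09],[0,0,-0.09],[0,0,-0.09],[0,0,-0.09],[0,0,-0.09],[0,0,-0.09],[0,0,-0.09],[0,0,0]]' --slide '[[0,0,0],[0.0195,-0.001,0],[0.0195,-0.001,0],[0.0195,-0.001,0],[0.0195,-0.001,0],[0.0195,-0.001,0],[0.0195,-0.001,0],[0.0195,-0.001,0],[0.0195,-0.001,0],[0,0,0]]' --gripper '[-1,-1,-1,-1,-1,-1,-1,-1,-1,-1]'

```text
time_s: 12.4
position: [0.6509, 0.1411, 0.165]
tool_rot: [[0.717, 0.698, 0.003], [0.698, -0.717, 0.0], [0.002, 0.002, -1.0]]
ft_force: [-0.9, -0.5, 6.7]
grip_width: 0.0118
```

Call:
jog_arm --dr '[[0,0,-0.09],[0,0,-0.09],[0,0,-0.09],[0,0,-0.09],[0,0,0],[0,0,0],[0,0,0],[0,0,0],[0,0,0],[0,0,0]]' --slide '[[0.0195,-0.001,0],[0.0195,-0.001,0],[0.0195,-0.001,0],[0.0195,-0.001,0],[0,0,0],[0,0,0],[0,0,0],[0,0,0],[0,0,-0.03],[0,0,-0.04]]' --gripper '[-1,-1,-1,-1,-1,0,0,0,0,0]'

```text
time_s: 13.4
position: [0.6934, 0.2028, 0.2325]
tool_rot: [[0.429, 0.903, -0.005], [0.903, -0.429, -0.001], [-0.003, -0.005, -1.0]]
ft_force: [0.4, 0.6, 0.5]
grip_width: 0.0427
```

```bash
python3 - <<'E'
from h import *
s=log(); print(s['position'],s['ft_force'],s['q']); pic('top','t5.png'); pic('scene','s5.png')
E
```

```text
[0.69343073 0.20278476 0.23249704] [0.38119432 0.62816708 0.50617885] [ 6.94121318e+00  4.10778343e+01  4.13669660e+01 -7.62091365e-04
  9.78717163e+01 -5.76537642e+01]
```

View pics/s5.png

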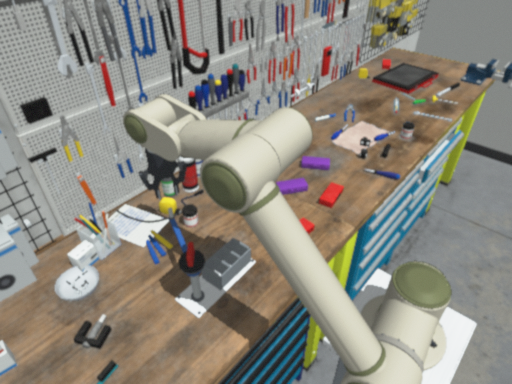

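View pics/t5.png

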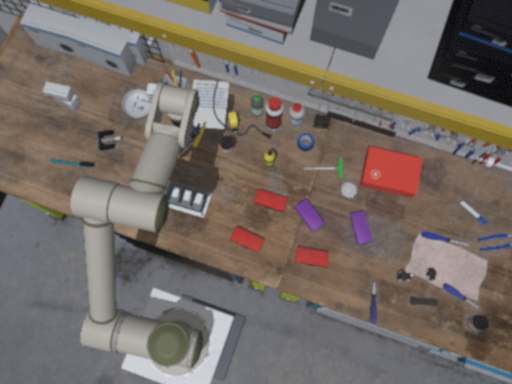

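```bash
python3 - <<'E'
from h import *
go([.44,-.06,.235],down(-7.3),n=10)
E
```

```text
need 8.7 rows; total rv [ 0.004 -0.01   1.255] tool delta [-0.3473 -0.118   0.0024]
[0.0, -0.001, 0.125] [-0.0347, -0.0118, 0.0002]
[0.0, -0.001, 0.125] [-0.0359, -0.0074, 0.0003]
[0.0, -0.001, 0.125] [-0.0366, -0.0028, 0.0003]
[0.0, -0.001, 0.125] [-0.0366, 0.0018, 0.0004]
[0.0, -0.001, 0.125] [-0.0361, 0.0064, 0.0004]
[0.0, -0.001, 0.125] [-0.035, 0.0108, 0.0004]
[0.0, -0.001, 0.125] [-0.0334, 0.0151, 0.0005]
[0.0, -0.001, 0.125] [-0.0313, 0.0192, 0.0005]
[0.0, -0.001, 0.125] [-0.0286, 0.023, 0.0005]
[0.0, -0.001, 0.125] [-0.0255, 0.0264, 0.0005]
```

Call:
jog_arm --dr '[[0,-0.001,0.125],[0,-0.001,0.125],[0,-0.001,0.125],[0,-0.001,0.125],[0,-0.001,0.125],[0,-0.001,0.125],[0,-0.001,0.125],[0,-0.001,0.125],[0,-0.001,0.125],[0,-0.001,0.125]]' --slide '[[-0.0347,-0.0118,0],[-0.0359,-0.0074,0],[-0.0366,-0.0028,0],[-0.0366,0.0018,0],[-0.0361,0.0064,0],[-0.035,0.0108,0],[-0.0334,0.0151,0],[-0.0313,0.0192,0],[-0.0286,0.023,0],[-0.0255,0.0264,0]]' --gripper '[1,1,1,1,1,1,1,1,1,1]'

```text
time_s: 14.5
position: [0.4379, -0.0613, 0.2355]
tool_rot: [[0.992, -0.127, -0.008], [-0.127, -0.992, -0.005], [-0.008, 0.006, -1.0]]
ft_force: [0.7, 0.6, 0.8]
grip_width: 0.0855
```

```bash
cat >> h.py <<'E'
def redcases(fn,z=.03,lo=200,hi=20000):
  a=cv2.imread('pics/'+fn); I=ld(fn); hsv=cv2.cvtColor(a,cv2.COLOR_BGR2HSV)
  m=(((hsv[...,0]<8)|(hsv[...,0]>173))&(hsv[...,1]>120)&(hsv[...,2]>50)).astype(np.uint8)
  n,l,st,c=cv2.connectedComponentsWithStats(m)
  for i in range(1,n):
   if lo<st[i,4]<hi:
    pts=np.argwhere(l==i)[:,::-1]
    g=np.array([ray(I,*p,z)[:2] for p in pts],np.float32); r=cv2.minAreaRect(g); print('red',c[i].round(0),st[i,4],[np.round(x,4).tolist() for x in r])
E
python3 - <<'E'
from h import *
s=log(); print(s['position'],s['ft_force'],s['q']); pic('wrist','w6.png'); pic('top','t6.png'); pic('scene','s6.png')
redcases('w6.png'); print(); redcases('t6.png',hi=1000)
E
```

```text
[ 0.43794002 -0.06132451  0.23548998] [0.71670396 0.64564941 0.81373092] [-23.13375736  11.48312132  90.65682672  -0.43599164  78.18606096
 -15.74835162]
red [253. 195.] 3510 [[0.4297, -0.1092], [0.1246, 0.0565], 83.1336]
red [378. 203.] 3897 [[0.5975, -0.1432], [0.0632, 0.1295], 1.1181]
red [275. 310.] 925 [[0.4383, -0.306], [0.0609, 0.0557], 7.6287]

red [270. 200.] 493 [[0.6011, -0.1465], [0.0621, 0.1222], 2.1592]
red [247. 239.] 501 [[0.4303, -0.1123], [0.1214, 0.0598], 83.8781]
red [312. 257.] 532 [[0.4475, -0.361], [0.0606, 0.1217], 9.7698]
```

View pics/w6.png

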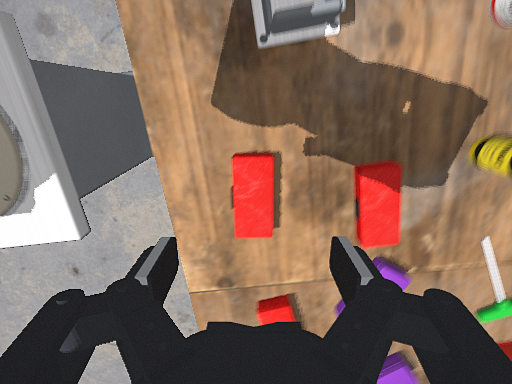

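View pics/s6.png

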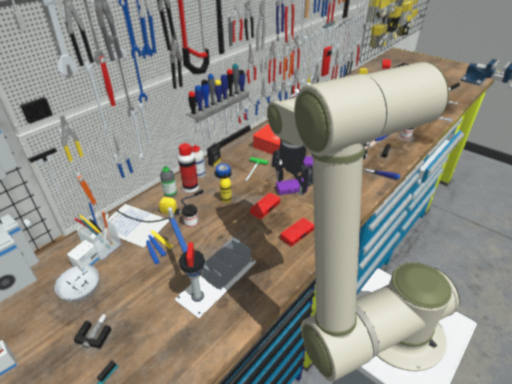

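The wrist view shows case A at (253,195) and case B at (378,203), both with latches on the robot side. I'll approach A tilted 40° at its +y end.

```bash
cat >> h.py <<'E'
def tilt(yaw,a):
    """tool x at yaw deg (horizontal); tilted by a deg: a>0 -> tool z leans toward -y side (pick), a<0 -> toward +y"""
    from scipy.spatial.transform import Rotation as Ro
    c,s_=np.cos(np.radians(yaw)),np.sin(np.radians(yaw)); x=np.array([c,s_,0]); y=np.array([-s_,c,0])
    z=-y*np.sin(np.radians(a))-np.array([0,0,1])*np.cos(np.radians(a))
    return np.c_[x,np.cross(z,x),z]
E
python3 - <<'E'
from h import *
R=tilt(-6.7,40); print(R.round(3)); go([.440,-.025,.077],R,n=8)
E
```

```text
[[ 0.993 -0.089 -0.075]
 [-0.117 -0.761 -0.638]
 [ 0.     0.643 -0.766]]
need 4.8 rows; total rv [-0.693  0.01  -0.005] tool delta [-0.0019 -0.0373  0.1586]
[-0.087, 0.001, -0.001] [-0.0002, -0.0047, 0.0198]
[-0.087, 0.001, -0.001] [-0.0003, -0.0064, 0.0193]
[-0.087, 0.001, -0.001] [-0.0003, -0.008, 0.0187]
[-0.087, 0.001, -0.001] [-0.0003, -0.0096, 0.018]
[-0.087, 0.001, -0.001] [-0.0003, -0.0111, 0.0171]
[-0.087, 0.001, -0.001] [-0.0003, -0.0125, 0.016]
[-0.087, 0.001, -0.001] [-0.0003, -0.0139, 0.0149]
[-0.087, 0.001, -0.001] [-0.0003, -0.0151, 0.0136]
```

Call:
jog_arm --dr '[[-0.087,0.001,-0.001],[-0.087,0.001,-0.001],[-0.087,0.001,-0.001],[-0.087,0.001,-0.001],[-0.087,0.001,-0.001],[-0.087,0.001,-0.001],[-0.087,0.001,-0.001],[-0.087,0.001,-0.001],[0,0,0],[0,0,0]]' --slide '[[0,-0.0047,0.0198],[0,-0.0064,0.0193],[0,-0.008,0.0187],[0,-0.0096,0.018],[0,-0.0111,0.0171],[0,-0.0125,0.016],[0,-0.0139,0.0149],[0,-0.0151,0.0136],[0,0,0],[0,0,0]]' --gripper '[1,1,1,1,1,1,1,1,1,1]'

```text
time_s: 15.65
position: [0.4433, -0.0236, 0.0767]
tool_rot: [[0.994, -0.081, -0.074], [-0.11, -0.761, -0.64], [-0.004, 0.644, -0.765]]
ft_force: [0.4, 0.3, 1.2]
grip_width: 0.0857
```

```bash
python3 - <<'E'
from h import *
s=log(); print(s['position'],s['ft_force'],s['q']); print(s['tool_rot'].round(3)); pic('wrist','w7.png'); redcases('w7.png')
go([.434,-.0764,.016],tilt(-6.7,40),n=6)
E
```

```text
[ 0.44326873 -0.02364125  0.07668117] [0.37431706 0.28092295 1.2464512 ] [  2.0447269   32.30096714 102.03067804 -46.00322527  62.25676827
  36.58164557]
[[ 0.994 -0.081 -0.074]
 [-0.11  -0.761 -0.64 ]
 [-0.004  0.644 -0.765]]
red [251. 207.] 5006 [[0.4345, -0.0882], [0.1543, 0.0528], 83.8033]
red [435. 215.] 5626 [[0.5895, -0.1177], [0.0763, 0.1634], 1.7787]
red [276. 274.] 1206 [[0.4486, -0.3061], [0.0649, 0.2149], 3.5638]
red [480. 294.] 2684 [[0.9765, -0.7324], [0.1464, 0.9882], 33.2144]
need 1.7 rows; total rv [ 0.001 -0.002  0.006] tool delta [-0.0035  0.001   0.0811]
[0.0, -0.0, 0.001] [-0.0006, 0.0002, 0.0135]
[0.0, -0.0, 0.001] [-0.0006, 0.0002, 0.0135]
[0.0, -0.0, 0.001] [-0.0006, 0.0002, 0.0135]
[0.0, -0.0, 0.001] [-0.0006, 0.0002, 0.0135]
[0.0, -0.0, 0.001] [-0.0006, 0.0002, 0.0135]
[0.0, -0.0, 0.001] [-0.0006, 0.0002, 0.0135]
```

View pics/w7.png

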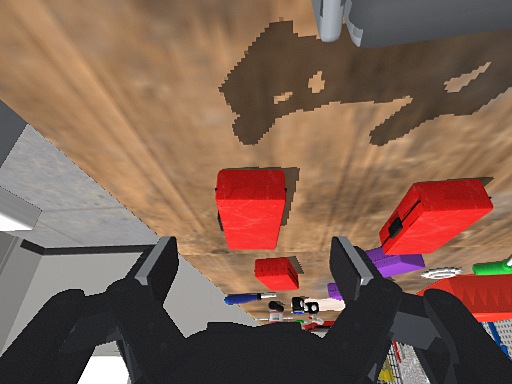

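Case A (centre (251,207)) sits midway between the fingers. I'll descend along the tool axis and grip.

Call:
jog_arm --dr '[[0,0,0.001],[0,0,0.001],[0,0,0.001],[0,0,0.001],[0,0,0.001],[0,0,0.001],[0,0,0],[0,0,0],[0,0,0],[0,0,0]]' --slide '[[-0.0006,0,0.0135],[-0.0006,0,0.0135],[-0.0006,0,0.0135],[-0.0006,0,0.0135],[-0.0006,0,0.0135],[-0.0006,0,0.0135],[0,0,0],[0,0,0],[0,0,0],[0,0,0]]' --gripper '[1,1,1,1,1,1,0.7,-1,-1,-1]' --force 60

```text
time_s: 16.7
position: [0.4337, -0.0758, 0.016]
tool_rot: [[0.993, -0.09, -0.073], [-0.116, -0.758, -0.642], [0.003, 0.646, -0.764]]
ft_force: [0.4, 0.3, 6.2]
grip_width: 0.0551
```

```bash
python3 - <<'E'
from h import *
s=log(); print(s['position'],s['ft_force'],s['grip_width']); pic('wrist','w8.png')
E
```

```text
[ 0.43374852 -0.07581799  0.01600293] [0.44763183 0.3120262  6.22273647] 0.055094069896806874
```

View pics/w8.png

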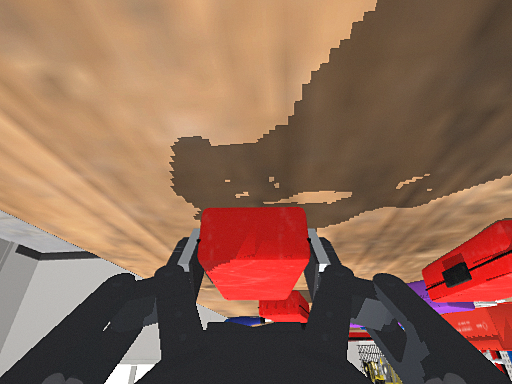

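Gripped at 55 mm width. While the clock stands still, I'll refine the slot positions from the earlier wrist pictures.

```bash
python3 - <<'E'
from h import *
a=cv2.imread('pics/w4.png')[0:180,195:315]; cv2.imwrite('pics/w4z.png',cv2.resize(a,None,fx=3.3,fy=3.3,interpolation=cv2.INTER_CUBIC))
a=cv2.imread('pics/w2.png')[110:200,270:440]; cv2.imwrite('pics/w2z.png',cv2.resize(a,None,fx=4,fy=4,interpolation=cv2.INTER_CUBIC))
E
```

```text
(no output)
```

View pics/w4z.png

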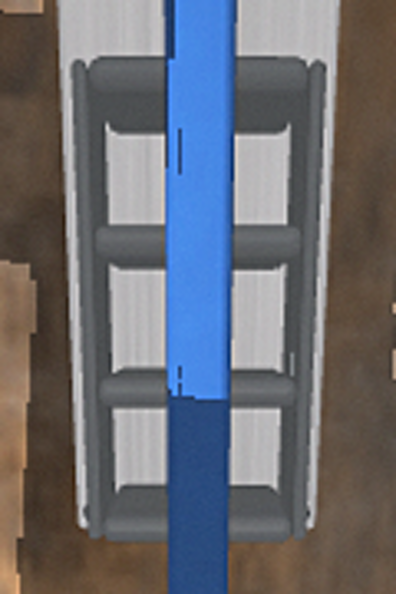

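View pics/w2z.png

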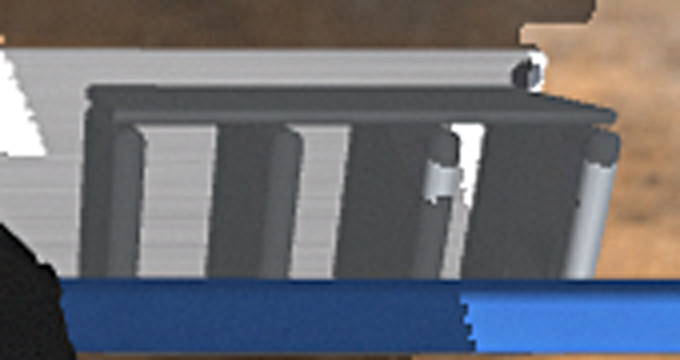

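```bash
python3 - <<'E'
from h import *
W=ld('w4.png'); w=lambda u,v,z:ray(W,u/3.3+195-.35,v/3.3-.35,z)
for d,l,r,y in [(62,90,310,75),(108,97,300,240),(154,100,297,382),(200,104,293,522)]:
  L,Rr=w(l,y,.072),w(r,y,.072); c=(L+Rr)/2; A=c-d/1000*np.array([.0488,-.9988,0]); print(d,c.round(4)[:2],'len',np.linalg.norm(L-Rr).round(4),'A',A.round(4)[:2])
print('bar',((w(167,200,.146)+w(235,200,.146))/2).round(4),((w(168,480,.146)+w(227,480,.146))/2).round(4))
W2=ld('w2.png'); w=lambda u,v,z:ray(W2,u/4+270-.35,v/4+110-.35,z)
for d,u,v in [(62,128,135),(108,288,135),(154,445,140),(200,603,140)]: print('w2',d,(w(u,v,.073)-d/1000*np.array([.0488,-.9988,0])).round(4)[:2])
print('wall out', w(350,90,.067), w(350,120,.067))
E
```

```text
62 [0.503  0.2306] len 0.0648 A [0.4999 0.2925]
108 [0.5048 0.1858] len 0.063 A [0.4996 0.2936]
154 [0.507  0.1431] len 0.0642 A [0.4995 0.2969]
200 [0.5094 0.0967] len 0.0648 A [0.4997 0.2964]
bar [0.505  0.1882 0.146 ] [0.5075 0.1238 0.146 ]
w2 62 [0.5313 0.2961]
w2 108 [0.5313 0.2963]
w2 154 [0.5298 0.2971]
w2 200 [0.5298 0.2978]
wall out [0.54941725 0.17056939 0.067     ] [0.54086431 0.16908996 0.067     ]
```

Call:
jog_arm --dr '[[0,0,0],[0,0,0],[0,0,0],[0,0,0],[0,0,0],[0,0,0],[0,0,0],[0,0,0],[0,0,0],[0,0,0]]' --slide '[[0,0,0],[0,0.013,-0.015],[0,0.026,-0.03],[0,0.032,-0.038],[0,0.032,-0.038],[0,0.026,-0.03],[0,0,0],[0,0,0],[0,0,0],[0,0,0]]' --gripper '[-1,-1,-1,-1,-1,-1,-1,-1,-1,-1]'

```text
time_s: 17.75
position: [0.4325, -0.0769, 0.2122]
tool_rot: [[0.993, -0.087, -0.077], [-0.116, -0.759, -0.641], [-0.002, 0.645, -0.764]]
ft_force: [1.3, -0.0, -2.1]
grip_width: 0.0553
```

```bash
python3 - <<'E'
from h import *
s=log(); print(s['position'],s['ft_force'],s['wrist_torque'],s['grip_width'],s['q'])
go([.505,.10,.23],tilt(2.8,-50),n=15)
E
```

```text
[ 0.43248482 -0.07686187  0.21217379] [ 1.28663254 -0.03807263 -2.08967091] [ 0.54701183 -0.06037143  0.0010551 ] 0.055251225127087425 [ -4.66626383  18.16447984  96.48621539 -42.46054363  72.75113948
  17.80710743]
need 10.9 rows; total rv [ 1.57  -0.013 -0.183] tool delta [ 0.0514 -0.1291 -0.1325]
[0.105, -0.001, -0.012] [0.0034, -0.0086, -0.0088]
[0.105, -0.001, -0.012] [0.0035, -0.0094, -0.0079]
[0.105, -0.001, -0.012] [0.0036, -0.0102, -0.0069]
[0.105, -0.001, -0.012] [0.0038, -0.0108, -0.0058]
[0.105, -0.001, -0.012] [0.0039, -0.0113, -0.0046]
[0.105, -0.001, -0.012] [0.004, -0.0117, -0.0034]
[0.105, -0.001, -0.012] [0.0042, -0.0119, -0.0022]
[0.105, -0.001, -0.012] [0.0043, -0.012, -0.0009]
[0.105, -0.001, -0.012] [0.0045, -0.012, 0.0003]
[0.105, -0.001, -0.012] [0.0046, -0.0118, 0.0016]
[0.105, -0.001, -0.012] [0.0048, -0.0116, 0.0028]
[0.105, -0.001, -0.012] [0.0049, -0.0111, 0.004]
[0.105, -0.001, -0.012] [0.005, -0.0106, 0.0051]
[0.105, -0.001, -0.012] [0.0052, -0.01, 0.0062]
[0.105, -0.001, -0.012] [0.0053, -0.0092, 0.0072]
```

Call:
jog_arm --dr '[[0.105,-0.001,-0.012],[0.105,-0.001,-0.012],[0.105,-0.001,-0.012],[0.105,-0.001,-0.012],[0.105,-0.001,-0.012],[0.105,-0.001,-0.012],[0.105,-0.001,-0.012],[0.105,-0.001,-0.012],[0.105,-0.001,-0.012],[0.105,-0.001,-0.012]]' --slide '[[0.0034,-0.0086,-0.0088],[0.0035,-0.0094,-0.0079],[0.0036,-0.0102,-0.0069],[0.0038,-0.0108,-0.0058],[0.0039,-0.0113,-0.0046],[0.004,-0.0117,-0.0034],[0.0042,-0.0119,-0.0022],[0.0043,-0.012,-0.0009],[0.0045,-0.012,0.0003],[0.0046,-0.0118,0.0016]]' --gripper '[-1,-1,-1,-1,-1,-1,-1,-1,-1,-1]'

```text
time_s: 18.75
position: [0.4814, 0.0412, 0.2249]
tool_rot: [[1.0, -0.015, -0.026], [-0.005, -0.937, 0.348], [-0.03, -0.348, -0.937]]
ft_force: [-1.2, -0.4, -1.4]
grip_width: 0.0552
```

Call:
jog_arm --dr '[[0.105,-0.001,-0.012],[0.105,-0.001,-0.012],[0.105,-0.001,-0.012],[0.105,-0.001,-0.012],[0.105,-0.001,-0.012],[0,0,0],[0,0,0],[0,0,0],[0,0,0],[0,0,0]]' --slide '[[0.0048,-0.0116,0.0028],[0.0049,-0.0111,0.004],[0.005,-0.0106,0.0051],[0.0052,-0.01,0.0062],[0.0053,-0.0092,0.0072],[0,0,0],[0,0,0],[0,0,0],[0,0,0],[0,0,0]]' --gripper '[-1,-1,-1,-1,-1,-1,-1,-1,-1,-1]'

```text
time_s: 19.75
position: [0.5056, 0.0999, 0.2321]
tool_rot: [[0.999, 0.031, -0.034], [0.046, -0.639, 0.767], [0.002, -0.768, -0.64]]
ft_force: [0.7, 0.8, -1.3]
grip_width: 0.0552
```

```bash
python3 - <<'E'
from h import *
s=log(); print(s['position'],s['ft_force'],s['grip_width'],s['q']);print(s['tool_rot'].round(3))
pic('wrist','w9.png'); pic('scene','s9.png'); redcases('s9.png',z=.03,hi=900)
go([.5057,.2089,.195],tilt(2.8,-50))
E
```

```text
[0.5055583  0.09992874 0.23207265] [ 0.749849    0.83923076 -1.32140245] 0.055244911880657555 [-22.86921579  24.53593903  87.84326111  44.04305211  93.49163951
 -33.36267558]
[[ 0.999  0.031 -0.034]
 [ 0.046 -0.639  0.767]
 [ 0.002 -0.768 -0.64 ]]
red [187.  33.] 287 [[2.7014, -1.5547], [0.1491, 1.8253], 55.6904]
red [108.  83.] 213 [[2.0711, -0.397], [0.0317, 0.7022], 62.7549]
red [189. 176.] 316 [[0.9505, -0.075], [0.0634, 0.1529], 55.0512]
red [265. 206.] 452 [[0.5929, -0.1349], [0.0727, 0.1483], 2.098]
red [237. 215.] 647 [[0.6394, -0.031], [0.0713, 0.2155], 43.646]
need 2.4 rows; total rv [-0.004 -0.004 -0.   ] tool delta [ 0.005  -0.0412  0.1073]
[-0.001, -0.001, -0.0] [0.0017, -0.0137, 0.0358]
[-0.001, -0.001, -0.0] [0.0017, -0.0138, 0.0358]
[-0.001, -0.001, -0.0] [0.0018, -0.0138, 0.0357]
```

View pics/w9.png

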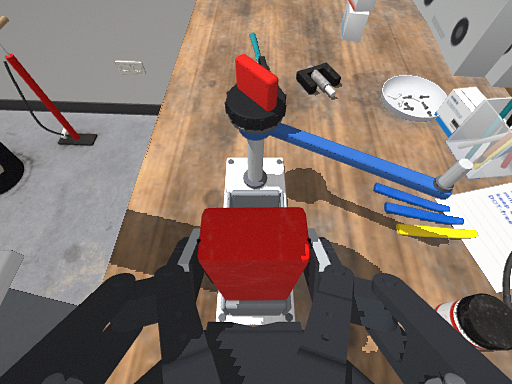

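View pics/s9.png

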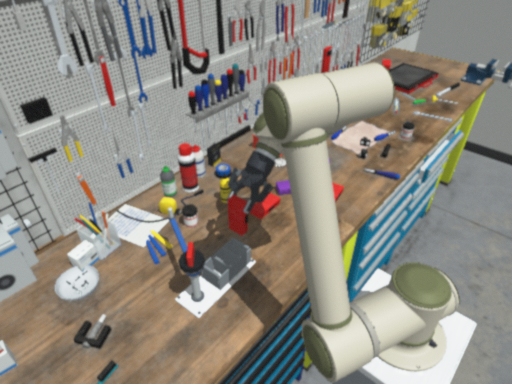

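The case hangs upright and the rack and bar (wrist (350,160)) are clear. I'll move it over slot 0.

Call:
jog_arm --dr '[[-0.001,-0.001,0],[-0.001,-0.001,0],[-0.001,-0.001,0],[-0.001,-0.001,0],[0,0,0],[0,0,0],[0,0,0],[0,0,0],[0,0,0],[0,0,0]]' --slide '[[0.0012,-0.0103,0.0268],[0.0013,-0.0103,0.0268],[0.0012,-0.0103,0.0268],[0.0013,-0.0103,0.0268],[0,0,0],[0,0,0],[0,0,0],[0,0,0],[0,0,0],[0,0,0]]' --gripper '[-1,-1,-1,-1,-1,-1,-1,-1,-1,-1]'

```text
time_s: 20.85
position: [0.5058, 0.2083, 0.1949]
tool_rot: [[0.999, 0.031, -0.037], [0.048, -0.642, 0.765], [-0.001, -0.766, -0.642]]
ft_force: [1.0, 0.2, -1.6]
grip_width: 0.0549
```

```bash
python3 - <<'E'
from h import *
s=log(); print(s['position'],s['ft_force'],s['grip_width']);print(s['tool_rot'].round(3))
pic('scene','s10.png'); pic('wrist','w10.png')
a=cv2.imread('pics/s10.png')[140:320,150:310]; cv2.imwrite('pics/s10z.png',cv2.resize(a,None,fx=3.3,fy=3.3,interpolation=cv2.INTER_CUBIC))
# predicted case corners in scene
I=ld('s10.png')
p=s['position'];R=s['tool_rot']
go([.5057,.2089,.11],tilt(2.8,-50))
E
```

```text
[0.50575593 0.20828801 0.19486886] [ 1.03782983  0.15360682 -1.62900521] 0.054920605008172654
[[ 0.999  0.031 -0.037]
 [ 0.048 -0.642  0.765]
 [-0.001 -0.766 -0.642]]
need 1.8 rows; total rv [-0.     0.    -0.001] tool delta [0.0001 0.0647 0.0548]
[-0.0, 0.0, -0.0] [0.0001, 0.0324, 0.0274]
[-0.0, 0.0, -0.0] [0.0, 0.0324, 0.0274]
```

View pics/s10z.png

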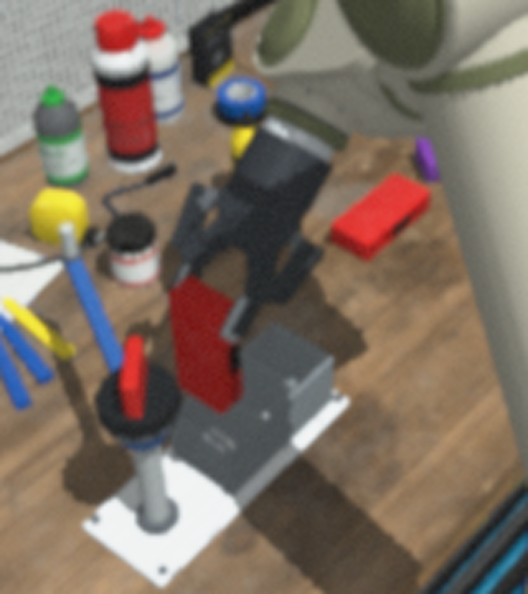

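View pics/w10.png

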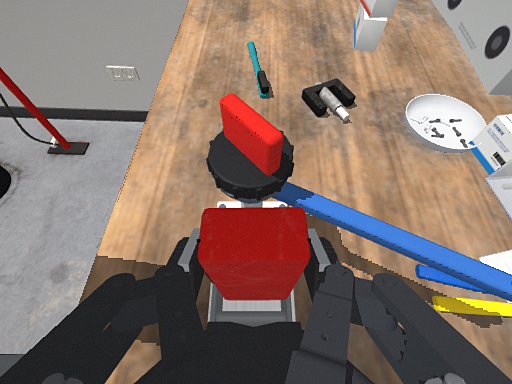

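```bash
python3 - <<'E'
from h import *
I=ld('s10.png'); p=np.array([.5058,.2083,.1949]); c,s=np.cos(.049),np.sin(.049)
X=np.array([c,s,0]);Y=np.array([-s,c,0])
for dx in(.028,-.028):
  for dy in (.016,-.014):
    for z in(.0246,-.0954):
      q=p+dx*X+dy*Y+[0,0,z]; u=proj(I,q); print(dx,dy,z,((u-[150,140])*3.3).round(0))
print('slot0 rim');A=np.array([.4996,.2948,0])
for dx in(.0335,-.0335):
  for d in(.067,.103): print(dx,d,((proj(I,A+dx*X-d*Y+[0,0,.073])-[150,140])*3.3).round(0))
E
python3 -c "
import cv2
a=cv2.imread('pics/s10.png')[210:290,185:265]; cv2.imwrite('pics/s10y.png',cv2.resize(a,None,fx=7,fy=7,interpolation=cv2.INTER_CUBIC))"
```

```text
0.028 0.016 0.0246 [161. 289.]
0.028 0.016 -0.0954 [175. 385.]
0.028 -0.014 0.0246 [186. 270.]
0.028 -0.014 -0.0954 [198. 366.]
-0.028 0.016 0.0246 [210. 319.]
-0.028 0.016 -0.0954 [221. 415.]
-0.028 -0.014 0.0246 [235. 298.]
-0.028 -0.014 -0.0954 [244. 395.]
slot0 rim
0.0335 0.067 [172. 406.]
0.0335 0.103 [199. 382.]
-0.0335 0.067 [226. 442.]
-0.0335 0.103 [253. 416.]
```

View pics/s10y.png

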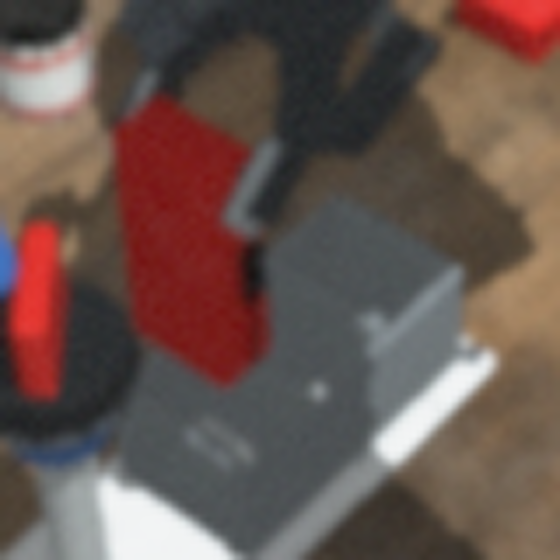

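Call:
jog_arm --dr '[[0,0,0],[0,0,0],[0,0,0],[0,0,0],[0,0,0],[0,0,0],[0,0,0],[0,0,0],[0,0,0],[0,0,0]]' --slide '[[0,0.0081,0.0068],[0,0.0081,0.0068],[0,0.0081,0.0068],[0,0.0081,0.0068],[0,0.0081,0.0068],[0,0.0081,0.0068],[0,0.0081,0.0068],[0,0.0081,0.0068],[0,0,0],[0,0,0]]' --gripper '[-1,-1,-1,-1,-1,-1,-1,-1,-1,-1]'

```text
time_s: 21.95
position: [0.5055, 0.2088, 0.1101]
tool_rot: [[0.999, 0.031, -0.038], [0.049, -0.642, 0.766], [-0.001, -0.767, -0.642]]
ft_force: [0.2, -0.2, -2.0]
grip_width: 0.055
```

```bash
python3 - <<'E'
from h import *
s=log(); print(s['position'],s['ft_force'],s['wrist_torque'],s['grip_width']);print(s['tool_rot'].round(3))
E
```

```text
[0.50554905 0.20881468 0.11010796] [ 0.23928981 -0.24040885 -2.01289638] [-0.473872   -0.02022734  0.05859327] 0.054956132232756846
[[ 0.999  0.031 -0.038]
 [ 0.049 -0.642  0.766]
 [-0.001 -0.767 -0.642]]
```

Call:
jog_arm --dr '[[0,0,0],[0,0,0],[0,0,0],[0,0,0],[0,0,0],[0,0,0],[0,0,0],[0,0,0],[0,0,0],[0,0,0]]' --slide '[[0,0.0015,0.0013],[0,0.0015,0.0013],[0,0.001,0.0008],[0,0.001,0.0008],[0,0,0],[0,0,0],[0,0,0],[0,0,0],[0,0,0],[0,0,0]]' --gripper '[-1,-1,-1,-1,-1,-1,-1,-1,-1,-1]'

```text
time_s: 22.95
position: [0.5056, 0.209, 0.1049]
tool_rot: [[0.999, 0.031, -0.038], [0.049, -0.64, 0.767], [0.0, -0.768, -0.641]]
ft_force: [-1.5, -2.2, 8.9]
grip_width: 0.0552
```

Call:
jog_arm --dr '[[0,0,0],[0,0,0],[0,0,0],[0,0,0],[0,0,0],[0,0,0],[0,0,0],[0,0,0],[0,0,0],[0,0,0]]' --slide '[[0,0,0],[0,0,0],[0,0,0],[0,0,0],[0,0,0],[0,0,-0.01],[0,0,-0.02],[0,0,-0.03],[0,0,-0.04],[0,0,-0.04]]' --gripper '[0.6,1,1,1,1,1,1,1,1,1]'

```text
time_s: 23.95
position: [0.5105, 0.1002, 0.1948]
tool_rot: [[0.999, 0.03, -0.038], [0.049, -0.642, 0.765], [-0.001, -0.766, -0.643]]
ft_force: [0.7, -0.8, -0.3]
grip_width: 0.0856
```

```bash
python3 - <<'E'
from h import *
s=log(); print(s['position'],s['ft_force'],s['grip_width'],s['q'])
pic('scene','s11.png'); pic('wrist','w11.png'); pic('top','t11.png'); redcases('t11.png',hi=1000)
a=cv2.imread('pics/s11.png')[140:320,150:310]; cv2.imwrite('pics/s11z.png',cv2.resize(a,None,fx=3.3,fy=3.3,interpolation=cv2.INTER_CUBIC))
E
```

```text
[0.51051209 0.10016654 0.19482268] [ 0.72270755 -0.81854531 -0.33702845] 0.08558082921433655 [-22.5223206   27.70154886  89.58760115  43.78790151  89.84817446
 -36.49971588]
red [275. 201.] 331 [[0.6013, -0.1566], [0.0611, 0.1028], 1.7686]
red [312. 257.] 527 [[0.4477, -0.361], [0.06, 0.1217], 9.7698]
```

View pics/s11z.png

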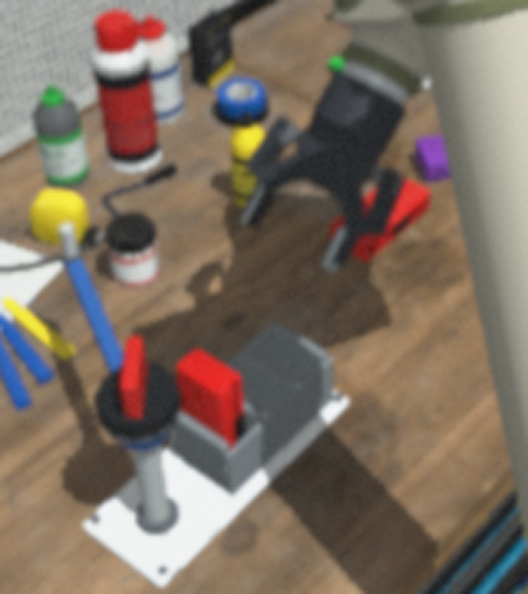

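View pics/w11.png

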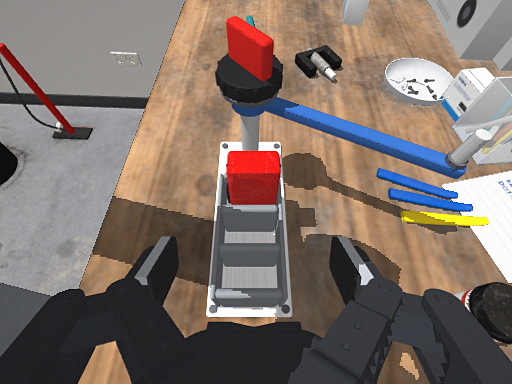

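View pics/t11.png

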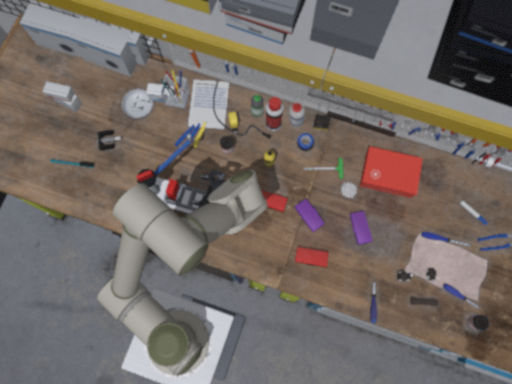

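Case A stands in slot 0 (wrist (253,177)). Next is case B, still at top (270,200).

```bash
python3 - <<'E'
from h import *
go([.604,-.09,.235],down(2.2),n=8)
E
```

```text
need 6.0 rows; total rv [-0.872  0.001  0.008] tool delta [ 0.0836  0.0941 -0.1743]
[-0.109, 0.0, 0.001] [0.0105, 0.0118, -0.0218]
[-0.109, 0.0, 0.001] [0.0105, 0.0141, -0.0204]
[-0.109, 0.0, 0.001] [0.0105, 0.0162, -0.0187]
[-0.109, 0.0, 0.001] [0.0105, 0.0181, -0.0169]
[-0.109, 0.0, 0.001] [0.0105, 0.0198, -0.0148]
[-0.109, 0.0, 0.001] [0.0106, 0.0213, -0.0125]
[-0.109, 0.0, 0.001] [0.0106, 0.0225, -0.0101]
[-0.109, 0.0, 0.001] [0.0106, 0.0235, -0.0076]
```

Call:
jog_arm --dr '[[-0.109,0,0.001],[-0.109,0,0.001],[-0.109,0,0.001],[-0.109,0,0.001],[-0.109,0,0.001],[-0.109,0,0.001],[-0.109,0,0.001],[-0.109,0,0.001],[0,0,0],[0,0,0]]' --slide '[[0.0105,0.0118,-0.0218],[0.0105,0.0141,-0.0204],[0.0105,0.0162,-0.0187],[0.0105,0.0181,-0.0169],[0.0105,0.0198,-0.0148],[0.0106,0.0213,-0.0125],[0.0106,0.0225,-0.0101],[0.0106,0.0235,-0.0076],[0,0,0],[0,0,0]]' --gripper '[1,1,1,1,1,1,1,1,1,1]'

```text
time_s: 25.1
position: [0.6035, -0.0866, 0.232]
tool_rot: [[0.999, 0.043, -0.006], [0.043, -0.999, 0.005], [-0.006, -0.005, -1.0]]
ft_force: [0.0, 0.2, 0.2]
grip_width: 0.0851
```

```bash
python3 - <<'E'
from h import *
s=log(); print(s['position'],s['ft_force'],s['grip_width'],s['q']);print(s['tool_rot'].round(3))
pic('wrist','w12.png'); redcases('w12.png')
E
```

```text
[ 0.6035137  -0.08660261  0.2319762 ] [0.0060205  0.18501401 0.22668939] 0.08505387077292122 [-19.33324707  28.46761622  64.95998059   0.13533391  87.00887425
 -21.81403315]
[[ 0.999  0.043 -0.006]
 [ 0.043 -0.999  0.005]
 [-0.006 -0.005 -1.   ]]
red [498. 149.] 1240 [[0.9075, -0.0576], [0.0362, 0.0739], 19.1517]
red [253. 202.] 3449 [[0.6048, -0.1419], [0.0547, 0.1239], 1.4083]
red [402. 372.] 1111 [[0.8763, -0.434], [0.0914, 0.0579], 3.0736]
```

View pics/w12.png

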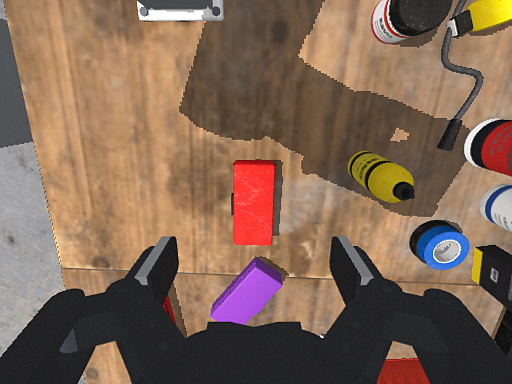

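```bash
python3 - <<'E'
from h import *
go([.6024,-.0572,.077],tilt(1.8,40),n=7)
E
```

```text
need 4.8 rows; total rv [-0.703  0.002  0.013] tool delta [ 0.0013 -0.0289  0.1552]
[-0.1, 0.0, 0.002] [0.0002, -0.0041, 0.0222]
[-0.1, 0.0, 0.002] [0.0002, -0.0063, 0.0217]
[-0.1, 0.0, 0.002] [0.0001, -0.0085, 0.0209]
[-0.1, 0.0, 0.002] [0.0001, -0.0105, 0.02]
[-0.1, 0.0, 0.002] [0.0001, -0.0125, 0.0188]
[-0.1, 0.0, 0.002] [0.0001, -0.0143, 0.0175]
[-0.1, 0.0, 0.002] [0.0, -0.016, 0.0159]
```

Call:
jog_arm --dr '[[-0.1,0,0.002],[-0.1,0,0.002],[-0.1,0,0.002],[-0.1,0,0.002],[-0.1,0,0.002],[-0.1,0,0.002],[-0.1,0,0.002],[0,0,0],[0,0,0],[0,0,0]]' --slide '[[0,-0.0041,0.0222],[0,-0.0063,0.0217],[0,-0.0085,0.0209],[0,-0.0105,0.02],[0,-0.0125,0.0188],[0,-0.0143,0.0175],[0,-0.016,0.0159],[0,0,0],[0,0,0],[0,0,0]]' --gripper '[1,1,1,1,1,1,1,1,1,1]'

```text
time_s: 26.15
position: [0.603, -0.0596, 0.0795]
tool_rot: [[1.0, 0.019, 0.02], [0.028, -0.767, -0.642], [0.003, 0.642, -0.767]]
ft_force: [0.3, 0.4, -0.8]
grip_width: 0.0853
```

```bash
python3 - <<'E'
from h import *
s=log(); print(s['position'],s['ft_force'],s['grip_width'],s['q']);print(s['tool_rot'].round(3))
pic('wrist','w13.png'); 
go([.604,-.1086,.016],tilt(1.8,40),n=6)
E
```

```text
[ 0.60303004 -0.05956755  0.0795357 ] [ 0.34052325  0.39473552 -0.83755031] 0.0853129143214933 [ -1.81698146  40.44886671  80.85612501 -45.29065022  64.34774777
  19.18368806]
[[ 1.     0.019  0.02 ]
 [ 0.028 -0.767 -0.642]
 [ 0.003  0.642 -0.767]]
need 1.7 rows; total rv [-0.001 -0.    -0.005] tool delta [-0.0006 -0.0034  0.0802]
[-0.0, -0.0, -0.001] [-0.0001, -0.0006, 0.0134]
[-0.0, -0.0, -0.001] [-0.0001, -0.0006, 0.0134]
[-0.0, -0.0, -0.001] [-0.0001, -0.0006, 0.0134]
[-0.0, -0.0, -0.001] [-0.0001, -0.0006, 0.0134]
[-0.0, -0.0, -0.001] [-0.0001, -0.0006, 0.0134]
[-0.0, -0.0, -0.001] [-0.0001, -0.0006, 0.0134]
```

View pics/w13.png

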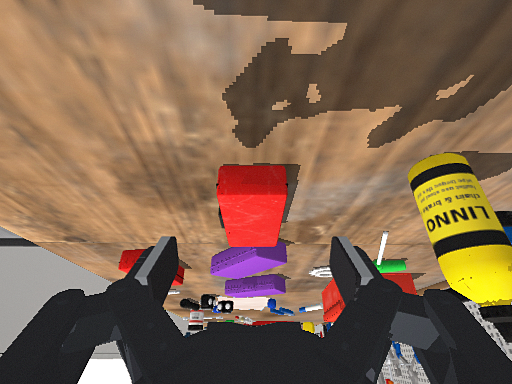

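Case B is centred at (252,205) between the fingers, and the bottle is well to the right.

Call:
jog_arm --dr '[[0,0,-0.001],[0,0,-0.001],[0,0,-0.001],[0,0,-0.001],[0,0,-0.001],[0,0,0],[0,0,0],[0,0,0],[0,0,0],[0,0,0]]' --slide '[[0,-0.0006,0.0134],[0,-0.0006,0.0134],[0,-0.0006,0.0134],[0,-0.0006,0.0134],[0,-0.0006,0.0134],[0,-0.0006,0.0134],[0,0,0],[0,0,0],[0,0,0],[0,0,0]]' --gripper '[1,1,1,1,1,1,0.7,-1,-1,-1]'

```text
time_s: 27.2
position: [0.6043, -0.1074, 0.0144]
tool_rot: [[0.999, 0.027, 0.02], [0.034, -0.765, -0.643], [-0.002, 0.643, -0.766]]
ft_force: [0.1, 1.1, -1.6]
grip_width: 0.0555
```

```bash
python3 - <<'E'
from h import *
s=log(); print(s['position'],s['ft_force'],s['grip_width']); pic('wrist','w14.png')
E
```

```text
[ 0.60427685 -0.10735615  0.01437956] [ 0.10482013  1.12299793 -1.61743759] 0.05545878828815602
```

View pics/w14.png

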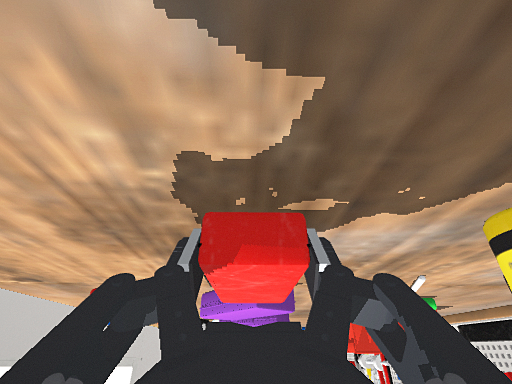

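Call:
jog_arm --dr '[[0,0,0],[0,0,0],[0,0,0],[0,0,0],[0,0,0],[0,0,0],[0,0,0],[0,0,0],[0,0,0],[0,0,0]]' --slide '[[0,0,0],[0,0.013,-0.015],[0,0.026,-0.03],[0,0.032,-0.038],[0,0.032,-0.038],[0,0.026,-0.03],[0,0,0],[0,0,0],[0,0,0],[0,0,0]]' --gripper '[-1,-1,-1,-1,-1,-1,-1,-1,-1,-1]'

```text
time_s: 28.25
position: [0.6041, -0.1093, 0.2107]
tool_rot: [[0.999, 0.029, 0.017], [0.033, -0.765, -0.643], [-0.006, 0.643, -0.766]]
ft_force: [-0.1, -0.1, -1.8]
grip_width: 0.0549
```

```bash
python3 - <<'E'
from h import *
s=log(); print(s['position'],s['ft_force'],s['grip_width'],s['q'])
go([.508,.10,.23],tilt(2.8,-50),n=15)
E
```

```text
[ 0.60414884 -0.10930722  0.21073344] [-0.12960695 -0.10349724 -1.77130567] 0.05490818534084579 [ -6.57502275  31.19051546  73.76087261 -41.60630655  73.46672569
   3.18788565]
need 10.8 rows; total rv [ 1.571  0.005 -0.018] tool delta [-0.0893 -0.1506 -0.1509]
[0.105, 0.0, -0.001] [-0.006, -0.01, -0.0101]
[0.105, 0.0, -0.001] [-0.0059, -0.011, -0.009]
[0.105, 0.0, -0.001] [-0.0059, -0.0119, -0.0078]
[0.105, 0.0, -0.001] [-0.0059, -0.0127, -0.0065]
[0.105, 0.0, -0.001] [-0.0059, -0.0133, -0.0051]
[0.105, 0.0, -0.001] [-0.0059, -0.0138, -0.0037]
[0.105, 0.0, -0.001] [-0.0059, -0.0141, -0.0022]
[0.105, 0.0, -0.001] [-0.0058, -0.0142, -0.0008]
[0.105, 0.0, -0.001] [-0.0058, -0.0143, 0.0007]
[0.105, 0.0, -0.001] [-0.0058, -0.0141, 0.0022]
[0.105, 0.0, -0.001] [-0.0058, -0.0138, 0.0037]
[0.105, 0.0, -0.001] [-0.0058, -0.0133, 0.0051]
[0.105, 0.0, -0.001] [-0.0058, -0.0127, 0.0065]
[0.105, 0.0, -0.001] [-0.0057, -0.012, 0.0078]
[0.105, 0.0, -0.001] [-0.0057, -0.0111, 0.009]
```

Call:
jog_arm --dr '[[0.105,0,-0.001],[0.105,0,-0.001],[0.105,0,-0.001],[0.105,0,-0.001],[0.105,0,-0.001],[0.105,0,-0.001],[0.105,0,-0.001],[0.105,0,-0.001],[0.105,0,-0.001],[0.105,0,-0.001]]' --slide '[[-0.006,-0.01,-0.0101],[-0.0059,-0.011,-0.009],[-0.0059,-0.0119,-0.0078],[-0.0059,-0.0127,-0.0065],[-0.0059,-0.0133,-0.0051],[-0.0059,-0.0138,-0.0037],[-0.0059,-0.0141,-0.0022],[-0.0058,-0.0142,-0.0008],[-0.0058,-0.0143,0.0007],[-0.0058,-0.0141,0.0022]]' --gripper '[-1,-1,-1,-1,-1,-1,-1,-1,-1,-1]'

```text
time_s: 29.25
position: [0.5403, 0.0306, 0.225]
tool_rot: [[0.999, 0.037, -0.02], [0.042, -0.937, 0.347], [-0.006, -0.348, -0.938]]
ft_force: [-0.2, -0.5, -2.4]
grip_width: 0.0553
```

Call:
jog_arm --dr '[[0.105,0,-0.001],[0.105,0,-0.001],[0.105,0,-0.001],[0.105,0,-0.001],[0.105,0,-0.001],[0,0,0],[0,0,0],[0,0,0],[0,0,0],[0,0,0]]' --slide '[[-0.0058,-0.0138,0.0037],[-0.0058,-0.0133,0.0051],[-0.0058,-0.0127,0.0065],[-0.0057,-0.012,0.0078],[-0.0057,-0.0111,0.009],[0,0,0],[0,0,0],[0,0,0],[0,0,0],[0,0,0]]' --gripper '[-1,-1,-1,-1,-1,-1,-1,-1,-1,-1]'

```text
time_s: 30.25
position: [0.5089, 0.1, 0.2323]
tool_rot: [[0.999, 0.029, -0.036], [0.047, -0.64, 0.767], [-0.001, -0.767, -0.641]]
ft_force: [-0.5, -0.3, -1.4]
grip_width: 0.0548
```

```bash
python3 - <<'E'
from h import *
s=log(); print(s['position'],s['ft_force'],s['grip_width'],s['q']);print(s['tool_rot'].round(3))
go([.508,.1645,.197],tilt(2.8,-50),n=3)
E
```

```text
[0.50892132 0.10001806 0.23234941] [-0.48235081 -0.32657232 -1.40015255] 0.054781276596183655 [-22.66808625  24.84099767  87.202032    44.01516734  93.68432487
 -32.88705774]
[[ 0.999  0.029 -0.036]
 [ 0.047 -0.64   0.767]
 [-0.001 -0.767 -0.641]]
need 1.5 rows; total rv [-0.002 -0.001 -0.002] tool delta [ 0.0021 -0.0142  0.0721]
[-0.001, -0.0, -0.001] [0.0007, -0.0047, 0.024]
[-0.001, -0.0, -0.001] [0.0007, -0.0047, 0.024]
[-0.001, -0.0, -0.001] [0.0007, -0.0048, 0.024]
```

Call:
jog_arm --dr '[[-0.001,0,-0.001],[-0.001,0,0],[0,0,0],[0,0,0],[0,0,0],[0,0,0],[0,0,0],[0,0,0],[0,0,0],[0,0,0]]' --slide '[[0.0007,-0.0047,0.024],[0.0007,-0.0047,0.024],[0.0007,-0.0048,0.024],[0,0,0],[0,0,0],[0,0,0],[0,0,0],[0,0,0],[0,0,0],[0,0,0]]' --gripper '[-1,-1,-1,-1,-1,-1,-1,-1,-1,-1]'

```text
time_s: 31.25
position: [0.5079, 0.1643, 0.197]
tool_rot: [[0.999, 0.029, -0.036], [0.047, -0.641, 0.766], [-0.001, -0.767, -0.642]]
ft_force: [0.8, 1.3, -1.8]
grip_width: 0.0547
```

```bash
python3 - <<'E'
from h import *
s=log(); print(s['position'],s['ft_force'],s['grip_width']);print(s['tool_rot'].round(3))
pic('wrist','w15.png'); pic('scene','s15.png')
a=cv2.imread('pics/s15.png')[140:320,150:310]; cv2.imwrite('pics/s15z.png',cv2.resize(a,None,fx=3.3,fy=3.3,interpolation=cv2.INTER_CUBIC))
go([.508,.1645,.111],tilt(2.8,-50),n=8)
E
```

```text
[0.50789416 0.16425925 0.19695381] [ 0.76590509  1.34200692 -1.78217875] 0.054694421937842366
[[ 0.999  0.029 -0.036]
 [ 0.047 -0.641  0.766]
 [-0.001 -0.767 -0.642]]
need 1.8 rows; total rv [-0.001 -0.001 -0.002] tool delta [0.0002 0.0658 0.0552]
[-0.0, -0.0, -0.0] [0.0, 0.0082, 0.0069]
[-0.0, -0.0, -0.0] [0.0, 0.0082, 0.0069]
[-0.0, -0.0, -0.0] [0.0, 0.0082, 0.0069]
[-0.0, -0.0, -0.0] [0.0, 0.0082, 0.0069]
[-0.0, -0.0, -0.0] [0.0, 0.0082, 0.0069]
[-0.0, -0.0, -0.0] [0.0, 0.0082, 0.0069]
[-0.0, -0.0, -0.0] [0.0, 0.0082, 0.0069]
[-0.0, -0.0, -0.0] [0.0, 0.0082, 0.0069]
```

View pics/s15z.png

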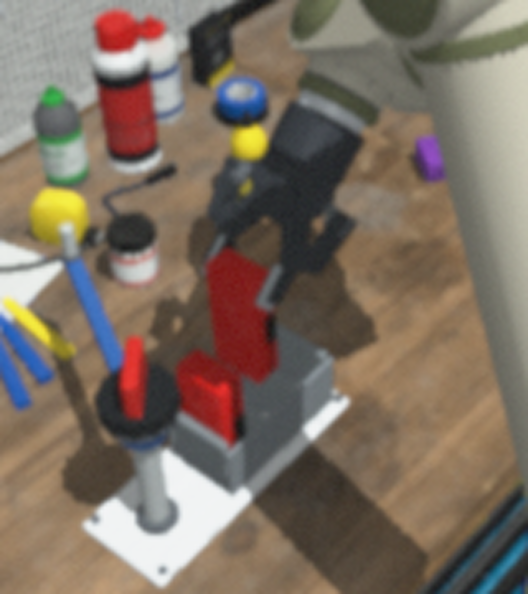

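Case B hangs over slot 1 at (243,315), clear of the packed case at (208,400). I'll lower it.

Call:
jog_arm --dr '[[0,0,0],[0,0,0],[0,0,0],[0,0,0],[0,0,0],[0,0,0],[0,0,0],[0,0,0],[0,0,0],[0,0,0]]' --slide '[[0,0.0082,0.0069],[0,0.0082,0.0069],[0,0.0082,0.0069],[0,0.0082,0.0069],[0,0.0082,0.0069],[0,0.0082,0.0069],[0,0.0082,0.0069],[0,0.0082,0.0069],[0,0,0],[0,0,0]]' --gripper '[-1,-1,-1,-1,-1,-1,-1,-1,-1,-1]'

```text
time_s: 32.35
position: [0.5078, 0.1647, 0.1111]
tool_rot: [[0.999, 0.029, -0.037], [0.047, -0.641, 0.766], [-0.001, -0.767, -0.641]]
ft_force: [-0.8, 0.1, -1.9]
grip_width: 0.0551
```

Call:
jog_arm --dr '[[0,0,0],[0,0,0],[0,0,0],[0,0,0],[0,0,0],[0,0,0],[0,0,0],[0,0,0],[0,0,0],[0,0,0]]' --slide '[[0,0.0015,0.0013],[0,0.0015,0.0013],[0,0.001,0.0008],[0,0.001,0.0008],[0,0,0],[0,0,0],[0,0,0],[0,0,0],[0,0,0],[0,0,0]]' --gripper '[-1,-1,-1,-1,-1,-1,-1,-1,-1,-1]'

```text
time_s: 33.35
position: [0.5078, 0.165, 0.1074]
tool_rot: [[0.999, 0.032, -0.036], [0.048, -0.638, 0.768], [0.002, -0.769, -0.639]]
ft_force: [-6.4, -5.6, 22.3]
grip_width: 0.0552
```

Call:
jog_arm --dr '[[0,0,0],[0,0,0],[0,0,0],[0,0,0],[0,0,0],[0,0,0],[0,0,0],[0,0,0],[0,0,0],[0,0,0]]' --slide '[[0,-0.001,-0.001],[0,-0.001,-0.001],[0,0,0],[0,0,0],[0,0,0],[0,0,-0.01],[0,0,-0.02],[0,0,-0.03],[0,0,-0.04],[0,0,-0.04]]' --gripper '[-1,-1,0.7,1,1,1,1,1,1,1]'

```text
time_s: 34.35
position: [0.5126, 0.0558, 0.1985]
tool_rot: [[0.999, 0.029, -0.037], [0.047, -0.641, 0.766], [-0.001, -0.767, -0.642]]
ft_force: [0.4, 0.7, -0.6]
grip_width: 0.0851
```

```bash
python3 - <<'E'
from h import *
s=log(); print(s['position'],s['ft_force'],s['grip_width'],s['q'])
pic('scene','s16.png'); pic('wrist','w16.png'); pic('top','t16.png'); redcases('t16.png',hi=1000)
a=cv2.imread('pics/s16.png')[140:320,150:310]; cv2.imwrite('pics/s16z.png',cv2.resize(a,None,fx=3.3,fy=3.3,interpolation=cv2.INTER_CUBIC))
E
```

```text
[0.51258767 0.05575747 0.19853004] [ 0.36909071  0.71396538 -0.58969037] 0.08512782810725726 [-26.91284886  28.34363115  87.59354061  41.87365384  93.47578014
 -38.38774583]
red [179. 190.] 388 [[0.5191, 0.2038], [0.0776, 0.0975], 2.1564]
red [312. 257.] 529 [[0.4475, -0.3611], [0.0606, 0.1216], 9.7697]
```

View pics/s16z.png

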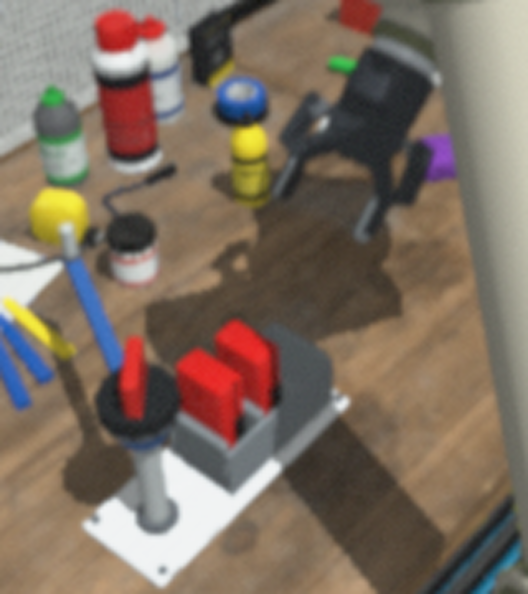

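View pics/w16.png

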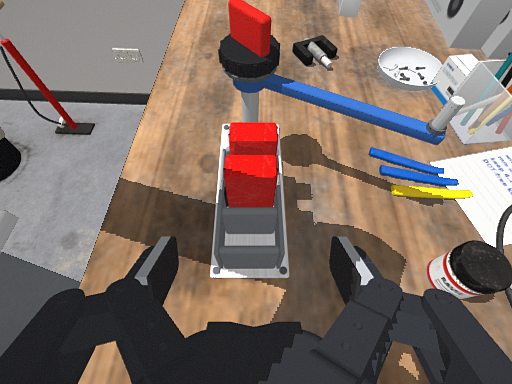

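```bash
python3 - <<'E'
from h import *
A=np.array([.4996,.2948,0]);c,s=np.cos(.049),np.sin(.049);X=np.array([c,s,0]);Y=np.array([-s,c,0])
for fn in['w16.png','s16.png']:
 I=ld(fn)
 for d in(.085,.131):
  for k,y in((-.026,.015),(.030,.015),(-.026,-.015),(.030,-.015)):
    u=proj(I,A+k*X+(y-d)*Y+[0,0,.128]); 
    if fn[0]=='s': u=(u-[150,140])*3.3
    print(fn,d,k,y,u.round(1))
a=cv2.imread('pics/w16.png')[110:290,200:300]; cv2.imwrite('pics/w16z.png',cv2.resize(a,None,fx=3.3,fy=3.3,interpolation=cv2.INTER_CUBIC))
E
```

```text
w16.png 0.085 -0.026 0.015 [226.3 120.4]
w16.png 0.085 0.03 0.015 [275.3 120.4]
w16.png 0.085 -0.026 -0.015 [224.9 140.5]
w16.png 0.085 0.03 -0.015 [276.6 140.5]
w16.png 0.131 -0.026 0.015 [224.1 152.1]
w16.png 0.131 0.03 0.015 [277.4 152.1]
w16.png 0.131 -0.026 -0.015 [222.5 176. ]
w16.png 0.131 0.03 -0.015 [279.  175.9]
s16.png 0.085 -0.026 0.015 [217.9 394.2]
s16.png 0.085 0.03 0.015 [170.9 364.3]
s16.png 0.085 -0.026 -0.015 [241.2 373.3]
s16.png 0.085 0.03 -0.015 [194.5 344.3]
s16.png 0.131 -0.026 0.015 [253.3 362.4]
s16.png 0.131 0.03 0.015 [206.7 334. ]
s16.png 0.131 -0.026 -0.015 [275.5 342.5]
s16.png 0.131 0.03 -0.015 [229.1 315. ]
```

View pics/w16z.png

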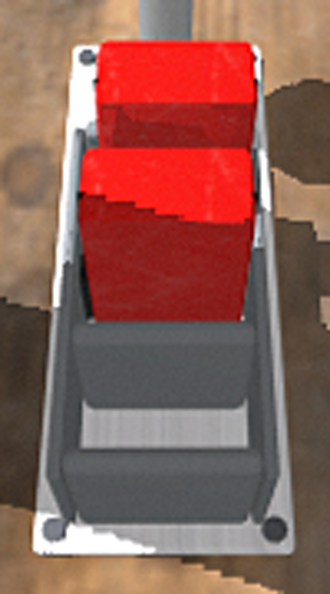

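Both cases are seated (wrist tops at (253,132) and (250,170), within about 3 px of prediction). Now case C.

```bash
python3 - <<'E'
from h import *
go([.44,-.307,.235],down(9.8),n=10)
E
```

```text
need 7.7 rows; total rv [-0.871 -0.057 -0.118] tool delta [-0.0895  0.2025 -0.2984]
[-0.087, -0.006, -0.012] [-0.0089, 0.0203, -0.0298]
[-0.087, -0.006, -0.012] [-0.0094, 0.0227, -0.0279]
[-0.087, -0.006, -0.012] [-0.0098, 0.0249, -0.0258]
[-0.087, -0.006, -0.012] [-0.0102, 0.0269, -0.0235]
[-0.087, -0.006, -0.012] [-0.0107, 0.0287, -0.021]
[-0.087, -0.006, -0.012] [-0.0112, 0.0303, -0.0184]
[-0.087, -0.006, -0.012] [-0.0116, 0.0317, -0.0156]
[-0.087, -0.006, -0.012] [-0.0121, 0.0328, -0.0127]
[-0.087, -0.006, -0.012] [-0.0125, 0.0336, -0.0097]
[-0.087, -0.006, -0.012] [-0.013, 0.0342, -0.0067]
```

Call:
jog_arm --dr '[[-0.087,-0.006,-0.012],[-0.087,-0.006,-0.012],[-0.087,-0.006,-0.012],[-0.087,-0.006,-0.012],[-0.087,-0.006,-0.012],[-0.087,-0.006,-0.012],[-0.087,-0.006,-0.012],[-0.087,-0.006,-0.012],[-0.087,-0.006,-0.012],[-0.087,-0.006,-0.012]]' --slide '[[-0.0089,0.0203,-0.0298],[-0.0094,0.0227,-0.0279],[-0.0098,0.0249,-0.0258],[-0.0102,0.0269,-0.0235],[-0.0107,0.0287,-0.021],[-0.0112,0.0303,-0.0184],[-0.0116,0.0317,-0.0156],[-0.0121,0.0328,-0.0127],[-0.0125,0.0336,-0.0097],[-0.013,0.0342,-0.0067]]' --gripper '[1,1,1,1,1,1,1,1,1,1]'

```text
time_s: 35.5
position: [0.4407, -0.3062, 0.2327]
tool_rot: [[0.984, 0.178, -0.005], [0.178, -0.984, 0.0], [-0.005, -0.001, -1.0]]
ft_force: [0.6, 0.7, 0.0]
grip_width: 0.0854
```

```bash
python3 - <<'E'
from h import *
s=log(); print(s['position'],s['ft_force'],s['grip_width'],s['q']);print(s['tool_rot'].round(3))
pic('wrist','w17.png'); redcases('w17.png')
E
```

```text
[ 0.44066839 -0.30621646  0.23273887] [5.54008305e-01 6.78750241e-01 5.21327806e-04] 0.08536719935591079 [-47.34091812  20.98794163  77.2723865   -0.21970298  81.95660491
 -57.55047749]
[[ 0.984  0.178 -0.005]
 [ 0.178 -0.984  0.   ]
 [-0.005 -0.001 -1.   ]]
red [252. 201.] 3484 [[0.4488, -0.3612], [0.0557, 0.1241], 9.9187]
red [488. 311.] 2310 [[0.8574, -0.4727], [0.0735, 0.2153], 56.2633]
red [418. 373.] 327 [[0.7796, -0.6163], [0.026, 0.0747], 39.1486]
```

View pics/w17.png

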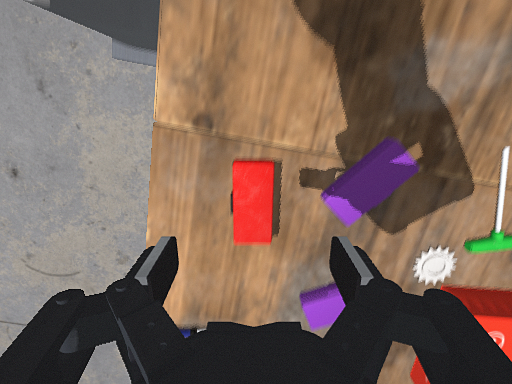

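```bash
python3 - <<'E'
from h import *
go([.4342,-.277,.077],tilt(9.9,40),n=7)
E
```

```text
need 4.8 rows; total rv [-0.692  0.004  0.006] tool delta [ 0.001  -0.0342  0.1562]
[-0.099, 0.001, 0.001] [0.0001, -0.0049, 0.0223]
[-0.099, 0.001, 0.001] [0.0001, -0.0071, 0.0217]
[-0.099, 0.001, 0.001] [0.0001, -0.0092, 0.0209]
[-0.099, 0.001, 0.001] [0.0001, -0.0112, 0.0199]
[-0.099, 0.001, 0.001] [0.0001, -0.0131, 0.0187]
[-0.099, 0.001, 0.001] [0.0, -0.0149, 0.0173]
[-0.099, 0.001, 0.001] [0.0, -0.0165, 0.0158]
```

Call:
jog_arm --dr '[[-0.099,0.001,0.001],[-0.099,0.001,0.001],[-0.099,0.001,0.001],[-0.099,0.001,0.001],[-0.099,0.001,0.001],[-0.099,0.001,0.001],[-0.099,0.001,0.001],[0,0,0],[0,0,0],[0,0,0]]' --slide '[[0,-0.0049,0.0223],[0,-0.0071,0.0217],[0,-0.0092,0.0209],[0,-0.0112,0.0199],[0,-0.0131,0.0187],[0,-0.0149,0.0173],[0,-0.0165,0.0158],[0,0,0],[0,0,0],[0,0,0]]' --gripper '[1,1,1,1,1,1,1,1,1,1]'

```text
time_s: 36.55
position: [0.433, -0.278, 0.0945]
tool_rot: [[0.987, 0.133, 0.088], [0.159, -0.801, -0.578], [-0.007, 0.584, -0.812]]
ft_force: [0.2, -0.4, 0.3]
grip_width: 0.0854
```

```bash
python3 - <<'E'
from h import *
s=log(); print(s['position'],s['ft_force'],s['q'])
pic('wrist','w18.png'); redcases('w18.png',hi=8000)
go([.443,-.3277,.016],tilt(9.9,40),n=6)
E
```

```text
[ 0.43304194 -0.27801846  0.09446657] [ 0.24807645 -0.40390281  0.28417343] [-33.9785093   26.11025572 107.91916534 -54.3351805   31.96676602
   0.53410179]
red [257. 197.] 5262 [[0.4468, -0.3422], [0.0534, 0.1457], 9.5778]
red [473. 283.] 4750 [[0.9254, -0.6392], [0.1478, 0.6533], 47.2065]
need 1.9 rows; total rv [-0.074  0.013 -0.006] tool delta [ 0.0025 -0.005   0.0933]
[-0.012, 0.002, -0.001] [0.0004, -0.0008, 0.0155]
[-0.012, 0.002, -0.001] [0.0004, -0.001, 0.0155]
[-0.012, 0.002, -0.001] [0.0003, -0.0012, 0.0155]
[-0.012, 0.002, -0.001] [0.0003, -0.0014, 0.0155]
[-0.012, 0.002, -0.001] [0.0003, -0.0016, 0.0155]
[-0.012, 0.002, -0.001] [0.0003, -0.0018, 0.0155]
```

View pics/w18.png

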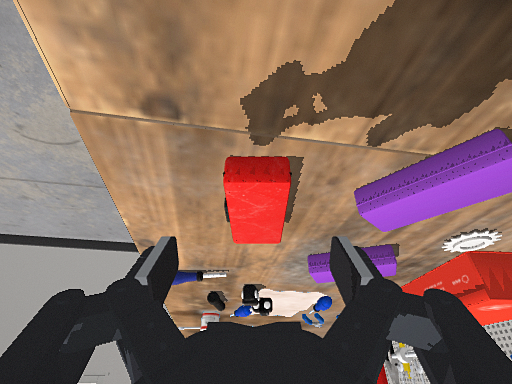

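The hand fell a little short (36° tilt and 17 mm high, wrist near its bend limit), but case C is centred at (257,197). I'll keep 36° and go down slowly.

```bash
python3 - <<'E'
from h import *
go([.443,-.3277,.0165],tilt(9.9,36),n=10)
E
```

```text
need 1.9 rows; total rv [-0.004  0.013 -0.007] tool delta [ 0.0025 -0.0047  0.0929]
[-0.0, 0.001, -0.001] [0.0002, -0.0005, 0.0093]
[-0.0, 0.001, -0.001] [0.0002, -0.0005, 0.0093]
[-0.0, 0.001, -0.001] [0.0002, -0.0005, 0.0093]
[-0.0, 0.001, -0.001] [0.0002, -0.0005, 0.0093]
[-0.0, 0.001, -0.001] [0.0002, -0.0005, 0.0093]
[-0.0, 0.001, -0.001] [0.0002, -0.0005, 0.0093]
[-0.0, 0.001, -0.001] [0.0002, -0.0005, 0.0093]
[-0.0, 0.001, -0.001] [0.0002, -0.0005, 0.0093]
[-0.0, 0.001, -0.001] [0.0002, -0.0005, 0.0093]
[-0.0, 0.001, -0.001] [0.0001, -0.0005, 0.0093]
```

Call:
jog_arm --dr '[[0,0.001,-0.001],[0,0.001,-0.001],[0,0.001,-0.001],[0,0.001,-0.001],[0,0.001,-0.001],[0,0.001,0],[0,0.001,0],[0,0,0],[0,0,0],[0,0,0]]' --slide '[[0.0002,-0.0005,0.0093],[0.0002,-0.0005,0.0093],[0.0002,-0.0005,0.0093],[0.0002,-0.0005,0.0093],[0.0002,-0.0005,0.0093],[0.0002,-0.0005,0.0093],[0.0002,-0.0005,0.0093],[0,0,0],[0,0,0],[0,0,0]]' --gripper '[1,1,1,1,1,1,1,1,1,1]'

```text
time_s: 37.6
position: [0.4393, -0.3122, 0.039]
tool_rot: [[0.986, 0.138, 0.094], [0.167, -0.799, -0.577], [-0.005, 0.585, -0.811]]
ft_force: [-0.7, 0.7, -0.3]
grip_width: 0.085
```

```bash
python3 - <<'E'
from h import *
s=log(); print(s['position'],s['ft_force'],s['q']);print(s['tool_rot'].round(3))
pic('wrist','w19.png')
go([.443,-.3277,.0165],tilt(9.9,36),n=4)
E
```

```text
[ 0.43932805 -0.31223723  0.03897024] [-0.69059511  0.66302305 -0.31223506] [-37.36795397  33.53060061 108.04976592 -66.88372405  25.89527197
  11.62967572]
[[ 0.986  0.138  0.094]
 [ 0.167 -0.799 -0.577]
 [-0.005  0.585 -0.811]]
need 0.6 rows; total rv [-0.004  0.007 -0.001] tool delta [ 0.0011 -0.0003  0.0276]
[-0.001, 0.002, -0.0] [0.0003, -0.0001, 0.0069]
[-0.001, 0.002, -0.0] [0.0003, -0.0001, 0.0069]
[-0.001, 0.002, -0.0] [0.0002, -0.0001, 0.0069]
[-0.001, 0.002, -0.0] [0.0002, -0.0001, 0.0069]
```

```bash
python3 - <<'E'
from h import *
go([.443,-.3277,.016],tilt(9.9,30),n=5)
E
```

```text
need 0.7 rows; total rv [ 0.101  0.007 -0.001] tool delta [ 0.0011 -0.0006  0.028 ]
[0.02, 0.001, -0.0] [0.0002, -0.0001, 0.0056]
[0.02, 0.001, -0.0] [0.0002, -0.0, 0.0056]
[0.02, 0.001, -0.0] [0.0002, 0.0001, 0.0056]
[0.02, 0.001, -0.0] [0.0002, 0.0002, 0.0056]
[0.02, 0.001, -0.0] [0.0002, 0.0003, 0.0056]
```

View pics/w19.png

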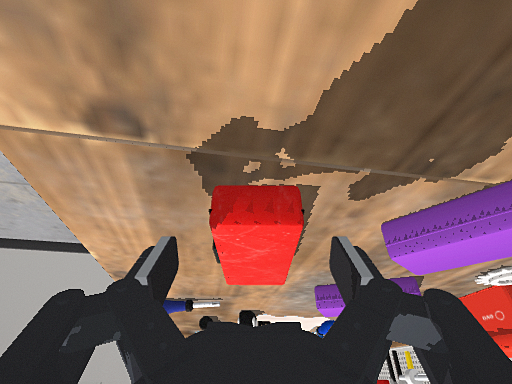

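The case stays centred at (256,235). I'll finish the descent at 30° tilt and grip.

Call:
jog_arm --dr '[[0.02,0.001,0],[0.02,0.001,0],[0.02,0.001,0],[0.02,0.001,0],[0.02,0.001,0],[0,0,0],[0,0,0],[0,0,0],[0,0,0],[0,0,0]]' --slide '[[0.0002,0,0.0056],[0.0002,0,0.0056],[0.0002,0,0.0056],[0.0002,0,0.0056],[0.0002,0,0.0056],[0,0,0],[0,0,0],[0,0,0],[0,0,0],[0,0,0]]' --gripper '[1,1,1,1,1,1,0.7,-1,-1,-1]'

```text
time_s: 38.65
position: [0.4429, -0.3269, 0.016]
tool_rot: [[0.985, 0.148, 0.085], [0.17, -0.853, -0.494], [-0.001, 0.501, -0.865]]
ft_force: [-0.9, 2.7, 4.7]
grip_width: 0.0548
```

```bash
python3 - <<'E'
from h import *
s=log(); print(s['position'],s['ft_force'],s['q'],s['grip_width']);print(s['tool_rot'].round(3))
pic('wrist','w20.png')
E
```

```text
[ 0.44285106 -0.32689546  0.01598912] [-0.94535263  2.71023683  4.68761353] [-40.43108102  35.64945866 105.26533321 -52.42422335  23.89207517
  -4.33671346] 0.054751354171256365
[[ 0.985  0.148  0.085]
 [ 0.17  -0.853 -0.494]
 [-0.001  0.501 -0.865]]
```

View pics/w20.png

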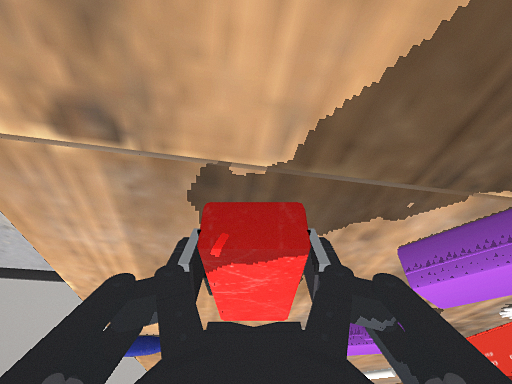

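Call:
jog_arm --dr '[[0,0,0],[0,0,0],[0,0,0],[0,0,0],[0,0,0],[0,0,0],[0,0,0],[0,0,0],[0,0,0],[0,0,0]]' --slide '[[0,0,0],[0,0.005,-0.0087],[0,0.01,-0.0173],[0,0.0125,-0.0216],[0,0.0125,-0.0216],[0,0.0125,-0.0216],[0,0.0125,-0.0216],[0,0.0125,-0.0216],[0,0.0125,-0.0216],[0,0,0]]' --gripper '[-1,-1,-1,-1,-1,-1,-1,-1,-1,-1]'

```text
time_s: 39.7
position: [0.4438, -0.3276, 0.1984]
tool_rot: [[0.985, 0.146, 0.088], [0.17, -0.851, -0.497], [0.003, 0.504, -0.863]]
ft_force: [0.7, -0.7, -0.6]
grip_width: 0.055
```

```bash
python3 - <<'E'
from h import *
s=log(); print(s['position'],s['ft_force'],s['q'],s['grip_width']);print(s['tool_rot'].round(3))
go([.50,-.05,.24],tilt(2.8,-60),n=20)
E
```

```text
[ 0.44375755 -0.32764569  0.1983954 ] [ 0.69509272 -0.67282686 -0.60371533] [-40.43005078  18.34667969  94.00554473 -26.26126127  46.50242572
 -35.48561439] 0.05496696382737454
[[ 0.985  0.146  0.088]
 [ 0.17  -0.851 -0.497]
 [ 0.003  0.504 -0.863]]
need 10.9 rows; total rv [1.574 0.032 0.132] tool delta [ 0.1028 -0.2071 -0.1689]
[0.079, 0.002, 0.007] [0.0051, -0.0104, -0.0084]
[0.079, 0.002, 0.007] [0.0051, -0.011, -0.0076]
[0.079, 0.002, 0.007] [0.005, -0.0116, -0.0067]
[0.079, 0.002, 0.007] [0.0049, -0.0121, -0.0058]
[0.079, 0.002, 0.007] [0.0049, -0.0126, -0.0048]
[0.079, 0.002, 0.007] [0.0048, -0.013, -0.0038]
[0.079, 0.002, 0.007] [0.0047, -0.0132, -0.0027]
[0.079, 0.002, 0.007] [0.0046, -0.0134, -0.0017]
[0.079, 0.002, 0.007] [0.0045, -0.0136, -0.0006]
[0.079, 0.002, 0.007] [0.0045, -0.0136, 0.0005]
[0.079, 0.002, 0.007] [0.0044, -0.0135, 0.0016]
[0.079, 0.002, 0.007] [0.0043, -0.0134, 0.0026]
[0.079, 0.002, 0.007] [0.0042, -0.0132, 0.0037]
[0.079, 0.002, 0.007] [0.0041, -0.0129, 0.0047]
[0.079, 0.002, 0.007] [0.004, -0.0125, 0.0057]
[0.079, 0.002, 0.007] [0.0039, -0.012, 0.0067]
[0.079, 0.002, 0.007] [0.0038, -0.0115, 0.0076]
[0.079, 0.002, 0.007] [0.0037, -0.0109, 0.0085]
[0.079, 0.002, 0.007] [0.0036, -0.0102, 0.0093]
[0.079, 0.002, 0.007] [0.0036, -0.0095, 0.0101]
```

Call:
jog_arm --dr '[[0.079,0.002,0.007],[0.079,0.002,0.007],[0.079,0.002,0.007],[0.079,0.002,0.007],[0.079,0.002,0.007],[0.079,0.002,0.007],[0.079,0.002,0.007],[0.079,0.002,0.007],[0.079,0.002,0.007],[0.079,0.002,0.007]]' --slide '[[0.0051,-0.0104,-0.0084],[0.0051,-0.011,-0.0076],[0.005,-0.0116,-0.0067],[0.0049,-0.0121,-0.0058],[0.0049,-0.0126,-0.0048],[0.0048,-0.013,-0.0038],[0.0047,-0.0132,-0.0027],[0.0046,-0.0134,-0.0017],[0.0045,-0.0136,-0.0006],[0.0045,-0.0136,0.0005]]' --gripper '[-1,-1,-1,-1,-1,-1,-1,-1,-1,-1]'

```text
time_s: 40.7
position: [0.4709, -0.1879, 0.2158]
tool_rot: [[0.994, 0.107, -0.004], [0.104, -0.958, 0.269], [0.025, -0.268, -0.963]]
ft_force: [0.5, -0.3, -0.8]
grip_width: 0.0549
```

Call:
jog_arm --dr '[[0.079,0.002,0.007],[0.079,0.002,0.007],[0.079,0.002,0.007],[0.079,0.002,0.007],[0.079,0.002,0.007],[0.079,0.002,0.007],[0.079,0.002,0.007],[0.079,0.002,0.007],[0.079,0.002,0.007],[0.079,0.002,0.007]]' --slide '[[0.0044,-0.0135,0.0016],[0.0043,-0.0134,0.0026],[0.0042,-0.0132,0.0037],[0.0041,-0.0129,0.0047],[0.004,-0.0125,0.0057],[0.0039,-0.012,0.0067],[0.0038,-0.0115,0.0076],[0.0037,-0.0109,0.0085],[0.0036,-0.0102,0.0093],[0.0036,-0.0095,0.0101]]' --gripper '[-1,-1,-1,-1,-1,-1,-1,-1,-1,-1]'

```text
time_s: 41.7
position: [0.5001, -0.0497, 0.2379]
tool_rot: [[0.999, 0.016, -0.035], [0.039, -0.487, 0.872], [-0.003, -0.873, -0.488]]
ft_force: [1.4, 0.2, -1.1]
grip_width: 0.0549
```

```bash
python3 - <<'E'
from h import *
s=log(); print(s['position'],s['ft_force'],s['q'],s['grip_width']);print(s['tool_rot'].round(3))
go([.5102,.117,.197],tilt(2.8,-60),n=6)
E
```

```text
[ 0.50007451 -0.04974889  0.2378835 ] [ 1.38564182  0.1518803  -1.10261622] [-39.3136335   31.20893164  81.68752935  44.03130174 110.15406825
 -42.5987837 ] 0.05488345311542031
[[ 0.999  0.016 -0.035]
 [ 0.039 -0.487  0.872]
 [-0.003 -0.873 -0.488]]
need 3.6 rows; total rv [-0.014 -0.007 -0.008] tool delta [ 0.0167 -0.0454  0.165 ]
[-0.002, -0.001, -0.001] [0.0028, -0.0076, 0.0275]
[-0.002, -0.001, -0.001] [0.0028, -0.0076, 0.0275]
[-0.002, -0.001, -0.001] [0.0029, -0.0077, 0.0275]
[-0.002, -0.001, -0.001] [0.0029, -0.0078, 0.0274]
[-0.002, -0.001, -0.001] [0.003, -0.0078, 0.0274]
[-0.002, -0.001, -0.001] [0.003, -0.0079, 0.0274]
```

Call:
jog_arm --dr '[[-0.002,-0.001,-0.001],[-0.002,-0.001,-0.001],[-0.002,-0.001,-0.001],[-0.002,-0.001,-0.001],[-0.002,-0.001,-0.001],[-0.002,-0.001,-0.001],[0,0,0],[0,0,0],[0,0,0],[0,0,0]]' --slide '[[0.0028,-0.0076,0.0275],[0.0028,-0.0076,0.0275],[0.0029,-0.0077,0.0275],[0.0029,-0.0078,0.0274],[0.003,-0.0078,0.0274],[0.003,-0.0079,0.0274],[0,0,0],[0,0,0],[0,0,0],[0,0,0]]' --gripper '[-1,-1,-1,-1,-1,-1,-1,-1,-1,-1]'

```text
time_s: 42.7
position: [0.5108, 0.1154, 0.1977]
tool_rot: [[0.999, 0.026, -0.039], [0.047, -0.501, 0.864], [0.003, -0.865, -0.501]]
ft_force: [-0.2, -0.3, -2.1]
grip_width: 0.055
```

```bash
python3 - <<'E'
from h import *
s=log(); print(s['position'],s['ft_force'],s['q'],s['grip_width']);print(s['tool_rot'].round(3))
pic('scene','s21.png')
a=cv2.imread('pics/s21.png')[140:320,150:310]; cv2.imwrite('pics/s21z.png',cv2.resize(a,None,fx=3.3,fy=3.3,interpolation=cv2.INTER_CUBIC))
go([.5102,.117,.111],tilt(2.8,-60),n=8)
E
```

```text
[0.51075887 0.1154288  0.19771863] [-0.24074571 -0.26519319 -2.06854312] [-23.45008536  30.41900299  91.28581577  51.15823859  93.42278168
 -40.18865226] 0.054979271622568986
[[ 0.999  0.026 -0.039]
 [ 0.047 -0.501  0.864]
 [ 0.003 -0.865 -0.501]]
need 1.8 rows; total rv [ 0.001 -0.003  0.001] tool delta [-0.0007  0.0743  0.0448]
[0.0, -0.0, 0.0] [-0.0001, 0.0093, 0.0056]
[0.0, -0.0, 0.0] [-0.0001, 0.0093, 0.0056]
[0.0, -0.0, 0.0] [-0.0001, 0.0093, 0.0056]
[0.0, -0.0, 0.0] [-0.0001, 0.0093, 0.0056]
[0.0, -0.0, 0.0] [-0.0001, 0.0093, 0.0056]
[0.0, -0.0, 0.0] [-0.0001, 0.0093, 0.0056]
[0.0, -0.0, 0.0] [-0.0001, 0.0093, 0.0056]
[0.0, -0.0, 0.0] [-0.0001, 0.0093, 0.0056]
```

View pics/s21z.png

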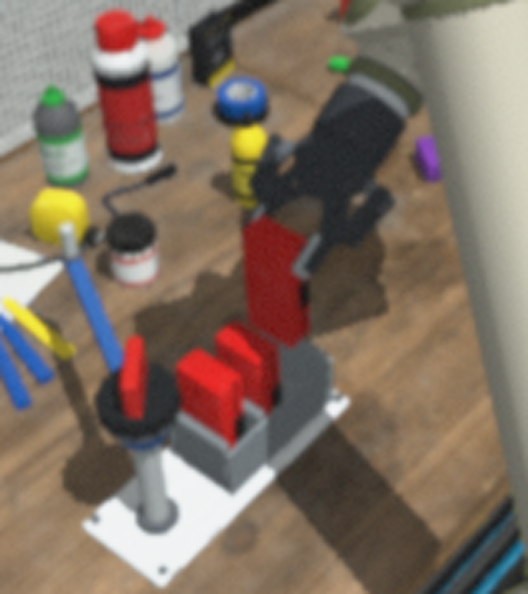

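Case C is above slot 2 at (277,275), upright. I'll lower it.

Call:
jog_arm --dr '[[0,-0.001,0],[0,-0.001,0],[0,-0.001,0],[0,0,0],[0,0,0],[0,0,0],[0,0,0],[0,0,0],[0,0,0],[0,0,0]]' --slide '[[-0.0001,0.0093,0.0056],[-0.0001,0.0093,0.0056],[-0.0001,0.0093,0.0056],[-0.0001,0.0093,0.0056],[-0.0001,0.0093,0.0056],[-0.0001,0.0093,0.0056],[-0.0001,0.0093,0.0056],[0,0.0093,0.0056],[0,0,0],[0,0,0]]' --gripper '[-1,-1,-1,-1,-1,-1,-1,-1,-1,-1]'

```text
time_s: 43.75
position: [0.51, 0.1178, 0.111]
tool_rot: [[0.999, 0.026, -0.043], [0.051, -0.5, 0.865], [0.001, -0.866, -0.501]]
ft_force: [0.5, 0.1, -1.2]
grip_width: 0.0548
```

Call:
jog_arm --dr '[[0,0,0],[0,0,0],[0,0,0],[0,0,0],[0,0,0],[0,0,0],[0,0,0],[0,0,0],[0,0,0],[0,0,0]]' --slide '[[0,0.0013,0.0008],[0,0.0013,0.0008],[0,0.0013,0.0007],[0,0,0],[0,0,0],[0,0,0],[0,0,0],[0,0,0],[0,0,0],[0,0,0]]' --gripper '[-1,-1,-1,-1,-1,-1,-1,-1,-1,-1]'

```text
time_s: 44.75
position: [0.5099, 0.1179, 0.1065]
tool_rot: [[0.999, 0.027, -0.043], [0.051, -0.5, 0.864], [0.001, -0.866, -0.501]]
ft_force: [-0.2, 0.2, -1.2]
grip_width: 0.0548
```

Call:
jog_arm --dr '[[0,0,0],[0,0,0],[0,0,0],[0,0,0],[0,0,0],[0,0,0],[0,0,0],[0,0,0],[0,0,0],[0,0,0]]' --slide '[[0,0.0009,0.0005],[0,0.0009,0.0005],[0,0,0],[0,0,0],[0,0,0],[0,0,0],[0,0,0],[0,0,0],[0,0,0],[0,0,0]]' --gripper '[-1,-1,-1,-1,-1,-1,-1,-1,-1,-1]'

```text
time_s: 45.75
position: [0.5099, 0.1178, 0.1045]
tool_rot: [[0.999, 0.027, -0.043], [0.051, -0.5, 0.864], [0.001, -0.866, -0.501]]
ft_force: [0.2, 0.4, -2.3]
grip_width: 0.0546
```

Nearly there; another 2 mm.

Call:
jog_arm --dr '[[0,0,0],[0,0,0],[0,0,0],[0,0,0],[0,0,0],[0,0,0],[0,0,0],[0,0,0],[0,0,0],[0,0,0]]' --slide '[[0,0.0009,0.0005],[0,0.0009,0.0005],[0,0,0],[0,0,0],[0,0,0],[0,0,0],[0,0,0],[0,0,0],[0,0,0],[0,0,0]]' --gripper '[-1,-1,-1,-1,-1,-1,-1,-1,-1,-1]'

```text
time_s: 46.75
position: [0.51, 0.1178, 0.1033]
tool_rot: [[0.999, 0.027, -0.043], [0.051, -0.499, 0.865], [0.002, -0.866, -0.499]]
ft_force: [-1.1, -1.8, 6.8]
grip_width: 0.0549
```

Contact with the floor. Release and back off.

Call:
jog_arm --dr '[[0,0,0],[0,0,0],[0,0,0],[0,0,0],[0,0,0],[0,0,0],[0,0,0],[0,0,0],[0,0,0],[0,0,0]]' --slide '[[0,0,0],[0,0,0],[0,0,0],[0,0,0],[0,0,0],[0,0,-0.01],[0,0,-0.02],[0,0,-0.03],[0,0,-0.04],[0,0,-0.04]]' --gripper '[0.7,1,1,1,1,1,1,1,1,1]'

```text
time_s: 47.75
position: [0.5157, -0.0049, 0.1736]
tool_rot: [[0.999, 0.026, -0.043], [0.051, -0.5, 0.864], [0.001, -0.865, -0.501]]
ft_force: [-0.2, -0.5, -0.1]
grip_width: 0.0852
```

```bash
python3 - <<'E'
from h import *
s=log(); print(s['position'],s['ft_force'],s['grip_width'],s['q'])
pic('scene','s22.png'); pic('wrist','w22.png'); pic('top','t22.png')
a=cv2.imread('pics/s22.png')[140:320,150:310]; cv2.imwrite('pics/s22z.png',cv2.resize(a,None,fx=3.3,fy=3.3,interpolation=cv2.INTER_CUBIC))
A=np.array([.4996,.2948,0]);c,sn=np.cos(.049),np.sin(.049);X=np.array([c,sn,0]);Y=np.array([-sn,c,0])
for d in(.085,.131,.177):
  for y in (.015,-.015): print(d,y,proj(ld('w22.png'),A-.026*X+(y-d)*Y+[0,0,.128]).round(1),proj(ld('w22.png'),A+.030*X+(y-d)*Y+[0,0,.128]).round(1))
E
```

```text
[ 0.51571342 -0.00492903  0.17358974] [-0.15663013 -0.53696057 -0.07561899] 0.08521237740261922 [-34.39478491  35.45298472  85.9030047   44.50652934 100.7617782
 -46.29368658]
0.085 0.015 [229.8  99.7] [273.5  99.9]
0.085 -0.015 [228.4 113.1] [274.7 113.2]
0.131 0.015 [227.6 120.9] [275.5 121.1]
0.131 -0.015 [225.8 137.1] [277.  137.3]
0.177 0.015 [224.8 146.7] [277.9 146.9]
0.177 -0.015 [222.7 166.8] [279.8 166.9]
```

View pics/s22z.png

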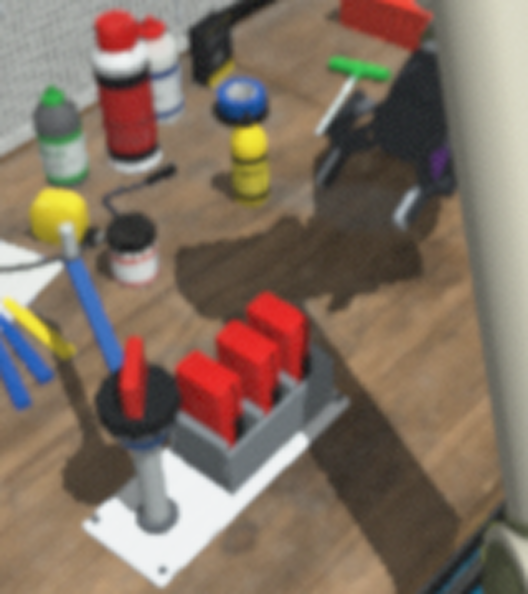

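View pics/w22.png

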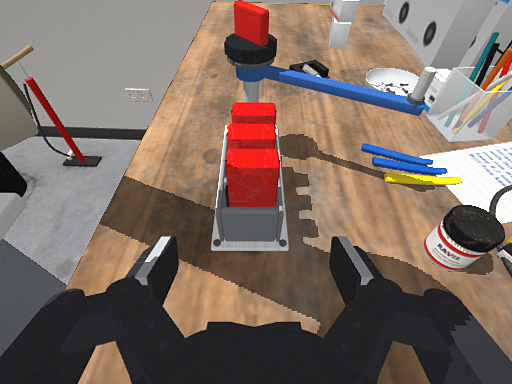

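All three cases stand in their slots (wrist tops at (253,103), (251,125) and (252,149), matching prediction). Now I'll go back to the peg.

```bash
python3 - <<'E'
from h import *
go([.69,.20,.25],down(64.6),n=15)
E
```

```text
need 10.1 rows; total rv [-0.935 -0.565 -0.974] tool delta [ 0.1833 -0.1647  0.132 ]
[-0.062, -0.038, -0.065] [0.0122, -0.011, 0.0088]
[-0.062, -0.038, -0.065] [0.0132, -0.0107, 0.0076]
[-0.062, -0.038, -0.065] [0.0142, -0.0102, 0.0065]
[-0.062, -0.038, -0.065] [0.015, -0.0096, 0.0053]
[-0.062, -0.038, -0.065] [0.0158, -0.0089, 0.0042]
[-0.062, -0.038, -0.065] [0.0165, -0.0081, 0.003]
[-0.062, -0.038, -0.065] [0.0171, -0.0072, 0.0019]
[-0.062, -0.038, -0.065] [0.0176, -0.0061, 0.0008]
[-0.062, -0.038, -0.065] [0.018, -0.005, -0.0002]
[-0.062, -0.038, -0.065] [0.0182, -0.0038, -0.0011]
[-0.062, -0.038, -0.065] [0.0184, -0.0025, -0.002]
[-0.062, -0.038, -0.065] [0.0184, -0.0011, -0.0028]
[-0.062, -0.038, -0.065] [0.0183, 0.0003, -0.0035]
[-0.062, -0.038, -0.065] [0.0181, 0.0017, -0.0042]
[-0.062, -0.038, -0.065] [0.0178, 0.0031, -0.0047]
```

Call:
jog_arm --dr '[[0,0,0],[0,0,0],[-0.062,-0.038,-0.065],[-0.062,-0.038,-0.065],[-0.062,-0.038,-0.065],[-0.062,-0.038,-0.065],[-0.062,-0.038,-0.065],[-0.062,-0.038,-0.065],[-0.062,-0.038,-0.065],[-0.062,-0.038,-0.065]]' --slide '[[0,-0.035,-0.02],[0,-0.035,-0.02],[0.0122,-0.011,0.0088],[0.0132,-0.0107,0.0076],[0.0142,-0.0102,0.0065],[0.015,-0.0096,0.0053],[0.0158,-0.0089,0.0042],[0.0165,-0.0081,0.003],[0.0171,-0.0072,0.0019],[0.0176,-0.0061,0.0008]]' --gripper '[0.5,0.5,0.5,0.5,0.5,0.5,0.5,0.5,0.5,0.5]'

```text
time_s: 48.9
position: [0.6079, 0.1084, 0.2936]
tool_rot: [[0.797, 0.578, -0.175], [0.587, -0.671, 0.454], [0.145, -0.465, -0.874]]
ft_force: [-0.1, 0.4, 0.3]
grip_width: 0.0637
```

```bash
python3 - <<'E'
from h import *
s=log();print(s['position'],s['q'])
go([.69,.20,.25],down(64.6),n=8)
E
```

```text
[0.60786691 0.10839646 0.29358636] [-10.70969869  31.81121431  54.08239072  25.87442118 108.57310549
 -43.93769282]
need 4.7 rows; total rv [-0.442 -0.26  -0.447] tool delta [0.1129 0.0063 0.0653]
[-0.055, -0.032, -0.056] [0.0141, 0.0008, 0.0082]
[-0.055, -0.032, -0.056] [0.0143, 0.0011, 0.0078]
[-0.055, -0.032, -0.056] [0.0145, 0.0015, 0.0074]
[-0.055, -0.032, -0.056] [0.0146, 0.0019, 0.007]
[-0.055, -0.032, -0.056] [0.0147, 0.0024, 0.0066]
[-0.055, -0.032, -0.056] [0.0148, 0.0029, 0.0063]
[-0.055, -0.032, -0.056] [0.0148, 0.0033, 0.006]
[-0.055, -0.032, -0.056] [0.0148, 0.0038, 0.0057]
```

Call:
jog_arm --dr '[[-0.055,-0.032,-0.056],[-0.055,-0.032,-0.056],[-0.055,-0.032,-0.056],[-0.055,-0.032,-0.056],[-0.055,-0.032,-0.056],[-0.055,-0.032,-0.056],[-0.055,-0.032,-0.056],[-0.055,-0.032,-0.056],[0,0,0],[0,0,0]]' --slide '[[0.0141,0.0008,0.0082],[0.0143,0.0011,0.0078],[0.0145,0.0015,0.0074],[0.0146,0.0019,0.007],[0.0147,0.0024,0.0066],[0.0148,0.0029,0.0063],[0.0148,0.0033,0.006],[0.0148,0.0038,0.0057],[0,0,0],[0,0,0]]' --gripper '[0.5,0.5,0.5,0.5,0.5,0.5,0.5,0.5,0.5,0.5]'

```text
time_s: 49.9
position: [0.6896, 0.1993, 0.2499]
tool_rot: [[0.431, 0.902, -0.002], [0.902, -0.431, 0.007], [0.005, -0.004, -1.0]]
ft_force: [-0.4, -0.2, -1.0]
grip_width: 0.0638
```

```bash
python3 - <<'E'
from h import *
s=log();print(s['position'],s['q']);print(s['tool_rot'].round(3))
pic('wrist','w23.png')
go([.6934,.2028,.165],down(64.6),n=5)
E
```

```text
[0.68956564 0.19934893 0.24991635] [  6.56404012  39.9995261   40.72882388   0.40405269  99.32164541
 -57.83281644]
[[ 0.431  0.902 -0.002]
 [ 0.902 -0.431  0.007]
 [ 0.005 -0.004 -1.   ]]
need 1.8 rows; total rv [-0.004 -0.006 -0.003] tool delta [0.0049 0.0017 0.0854]
[-0.001, -0.001, -0.001] [0.001, 0.0003, 0.0171]
[-0.001, -0.001, -0.001] [0.001, 0.0003, 0.0171]
[-0.001, -0.001, -0.001] [0.001, 0.0003, 0.0171]
[-0.001, -0.001, -0.001] [0.001, 0.0003, 0.0171]
[-0.001, -0.001, -0.001] [0.0011, 0.0003, 0.0171]
```

View pics/w23.png

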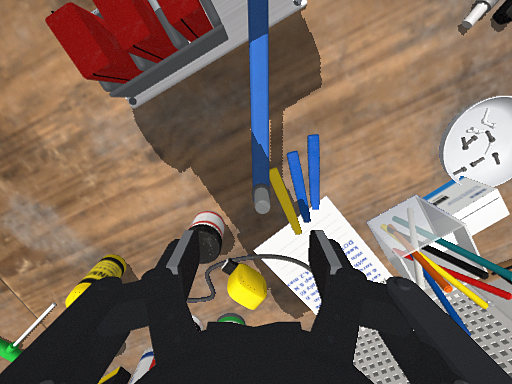

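```bash
python3 - <<'E'
from h import *
print(ray(ld('w23.png'),262,200,.184))
E
```

```text
[0.69004308 0.20783668 0.184     ]
```

Call:
jog_arm --dr '[[0,0,0],[0,0,0],[0,0,0],[0,0,0],[0,0,0],[0,0,0],[0,0,0],[0,0,0],[0,0,0],[0,0,0]]' --slide '[[0.0014,0.0003,0.017],[0.0014,0.0003,0.017],[0.0014,0.0003,0.017],[0.0014,0.0003,0.017],[0.0014,0.0003,0.017],[0,0,0],[0,0,0],[0,0,0],[0,0,0],[0,0,0]]' --gripper '[0.3,0.3,0.3,0.3,0.3,0,-1,-1,-1,-1]' --force 40

```text
time_s: 50.95
position: [0.6952, 0.2046, 0.1673]
tool_rot: [[0.432, 0.902, 0.003], [0.902, -0.432, 0.006], [0.007, 0.0, -1.0]]
ft_force: [1.0, -0.6, 5.6]
grip_width: 0.0116
```

Call:
jog_arm --dr '[[0,0,0.09],[0,0,0.09],[0,0,0.09],[0,0,0.09],[0,0,0.09],[0,0,0.09],[0,0,0.09],[0,0,0.09],[0,0,0.09],[0,0,0]]' --slide '[[-0.0195,-0.001,0],[-0.0195,-0.001,0],[-0.0195,-0.001,0],[-0.0195,-0.001,0],[-0.0195,-0.001,0],[-0.0195,-0.001,0],[-0.0195,-0.001,0],[-0.0195,-0.001,0],[-0.0195,-0.001,0],[0,0,0]]' --gripper '[-1,-1,-1,-1,-1,-1,-1,-1,-1,-1]'

```text
time_s: 51.95
position: [0.5663, 0.0888, 0.1674]
tool_rot: [[0.952, 0.305, 0.007], [0.305, -0.952, -0.001], [0.007, 0.003, -1.0]]
ft_force: [5.7, -16.9, 4.3]
grip_width: 0.0118
```

```bash
python3 - <<'E'
from h import *
s=log();p=s['position'];print(p,s['q'],s['ft_force'],s['grip_width'],np.arctan2(p[0]-.4992,.2945-p[1])-.049)
E
```

```text
[0.56630166 0.08876119 0.16737005] [-2.91518415e+00  2.75422358e+01  7.78593422e+01 -1.27855003e-02
  7.41681207e+01 -2.06538707e+01] [  5.65467561 -16.92479405   4.30909577] 0.01177193466576548 0.2662714464710189
```

Call:
jog_arm --dr '[[0,0,0.09],[0,0,0.09],[0,0,0.08],[0,0,0],[0,0,0],[0,0,0],[0,0,0],[0,0,0],[0,0,0],[0,0,0]]' --slide '[[-0.0193,0.001,0],[-0.0193,0,0],[-0.0193,0,0],[-0.001,0,0],[-0.001,0,0],[0,0,0],[0,0,0],[0,0,0],[0,0,0],[0,0,0]]' --gripper '[-1,-1,-1,-1,-1,-1,-1,-1,-1,-1]'

```text
time_s: 52.95
position: [0.509, 0.078, 0.1671]
tool_rot: [[0.999, 0.054, 0.007], [0.054, -0.999, 0.004], [0.007, -0.004, -1.0]]
ft_force: [2.1, -5.6, 11.3]
grip_width: 0.0116
```

```bash
python3 - <<'E'
from h import *
s=log();p=s['position'];print(p,s['q'],s['ft_force'],s['grip_width'],np.arctan2(p[0]-.4992,.2945-p[1])-.049)
E
```

```text
[0.50900817 0.07800498 0.16712392] [-4.6120708  22.1978053  87.22203823  0.2917782  70.21486574 -7.79747533] [ 2.10206648 -5.62640652 11.29206559] 0.011593290335730453 -0.003726588010955739
```

The bar is back at its stop (peg x 0.509, against 0.5097 when first closed). I'll release and return to the knob.

Call:
jog_arm --dr '[[0,0,0],[0,0,0],[0,0,0],[0,0,0],[0,0,0],[0,0,0],[0,0,0],[0,0,0],[0,0,0],[0,0,0]]' --slide '[[0,0,0],[0,0,0],[0,0,0],[0,0,0],[0,0,-0.025],[0,0,-0.04],[0,0,-0.04],[0,0,0],[0,0,0],[0,0,0]]' --gripper '[0,0,0,0,0,0,0,0,0,0]'

```text
time_s: 53.95
position: [0.5068, 0.0783, 0.2687]
tool_rot: [[0.999, 0.054, -0.002], [0.055, -0.998, 0.006], [-0.001, -0.007, -1.0]]
ft_force: [-0.7, 0.6, 1.0]
grip_width: 0.0424
```

```bash
python3 - <<'E'
from h import *
s=log();print(s['position'],s['ft_force'],s['grip_width'])
pic('wrist','w24.png'); pic('scene','s24.png')
go([.4995,.294,.265],down(43.5),n=8)
E
```

```text
[0.50682566 0.07833666 0.2686684 ] [-0.67469638  0.56033528  1.04853668] 0.04243401993803894
need 4.9 rows; total rv [-0.007 -0.001 -0.705] tool delta [ 0.0044 -0.2157  0.0051]
[-0.001, -0.0, -0.088] [0.0005, -0.027, 0.0006]
[-0.001, -0.0, -0.088] [0.0029, -0.0268, 0.0006]
[-0.001, -0.0, -0.088] [0.0053, -0.0265, 0.0006]
[-0.001, -0.0, -0.088] [0.0076, -0.0259, 0.0006]
[-0.001, -0.0, -0.088] [0.0098, -0.0251, 0.0005]
[-0.001, -0.0, -0.088] [0.012, -0.0242, 0.0005]
[-0.001, -0.0, -0.088] [0.0141, -0.023, 0.0005]
[-0.001, -0.0, -0.088] [0.016, -0.0217, 0.0005]
```

View pics/w24.png

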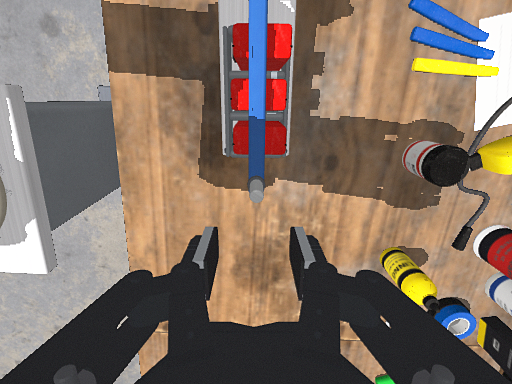

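The bar lies over all three cases ((262,47), (258,95), (258,137)), and the bottle and jar are standing.

Call:
jog_arm --dr '[[-0.001,0,-0.088],[-0.001,0,-0.088],[-0.001,0,-0.088],[-0.001,0,-0.088],[-0.001,0,-0.088],[-0.001,0,-0.088],[-0.001,0,-0.088],[-0.001,0,-0.088],[0,0,0],[0,0,0]]' --slide '[[0.0005,-0.027,0.0006],[0.0029,-0.0268,0.0006],[0.0053,-0.0265,0.0006],[0.0076,-0.0259,0.0006],[0.0098,-0.0251,0.0005],[0.012,-0.0242,0.0005],[0.0141,-0.023,0.0005],[0.016,-0.0217,0.0005],[0,0,0],[0,0,0]]' --gripper '[0.3,0.3,0.3,0.3,0.3,0.3,0.3,0.3,0.3,0.3]'

```text
time_s: 55.05
position: [0.4997, 0.2941, 0.2652]
tool_rot: [[0.726, 0.688, 0.002], [0.688, -0.726, -0.002], [0.0, 0.003, -1.0]]
ft_force: [-0.4, 0.0, -0.1]
grip_width: 0.0553
```

```bash
python3 - <<'E'
from h import *
s=log();print(s['position'],s['ft_force'],s['q'])
pic('wrist','w25.png')
go([.4995,.294,.196],down(43.5),n=4)
E
```

```text
[0.49967759 0.2941088  0.26516252] [-0.3721528   0.04522544 -0.1485233 ] [ 18.84681232  24.01229894  66.97951939  -0.13367902  88.92260041
 -24.60163838]
need 1.4 rows; total rv [ 0.003 -0.001 -0.002] tool delta [-0.     -0.0008  0.0695]
[0.001, -0.0, -0.0] [-0.0, -0.0002, 0.0174]
[0.001, -0.0, -0.0] [-0.0, -0.0002, 0.0174]
[0.001, -0.0, -0.0] [-0.0, -0.0002, 0.0174]
[0.001, -0.0, -0.0] [0.0, -0.0001, 0.0174]
```

View pics/w25.png

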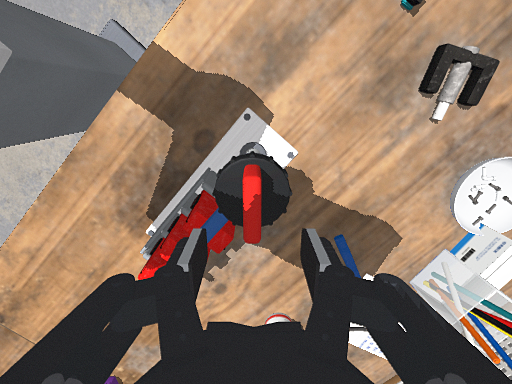

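The wing is at (252,203), aligned and centred. I'll descend, pinch and turn it back clockwise.

Call:
jog_arm --dr '[[0,0,0],[0,0,0],[0,0,0],[0,0,0],[0,0,0],[0,0,0],[0,0,0],[0,0,0],[0,0,0],[0,0,0]]' --slide '[[0,0,0.0174],[0,0,0.0174],[0,0,0.0174],[0,0,0.0174],[0,0,0],[0,0,0],[0,0,0],[0,0,0],[0,0,0],[0,0,0]]' --gripper '[0.2,0.2,0.2,0.2,0,-1,-1,-1,-1,-1]' --force 60

```text
time_s: 56.1
position: [0.4996, 0.2927, 0.1979]
tool_rot: [[0.726, 0.687, 0.003], [0.687, -0.726, -0.003], [-0.0, 0.005, -1.0]]
ft_force: [-6.0, -7.3, 5.3]
grip_width: 0.0132
```

Call:
jog_arm --dr '[[0,0,0.1],[0,0,0.12],[0,0,0.12],[0,0,0.12],[0,0,0.12],[0,0,0.12],[0,0,0.12],[0,0,0.12],[0,0,0.12],[0,0,0.1]]' --slide '[[0,0,0],[0,0,0],[0,0,0],[0,0,0],[0,0,0],[0,0,0],[0,0,0],[0,0,0],[0,0,0],[0,0,0]]' --gripper '[-1,-1,-1,-1,-1,-1,-1,-1,-1,-1]'

```text
time_s: 57.1
position: [0.4989, 0.2924, 0.1979]
tool_rot: [[0.919, -0.395, 0.002], [-0.395, -0.919, -0.004], [0.003, 0.003, -1.0]]
ft_force: [-9.5, -9.5, 7.0]
grip_width: 0.013
```

Call:
jog_arm --dr '[[0,0,0.12],[0,0,0.12],[0,0,0.12],[0,0,0.12],[0,0,0.12],[0,0,0.12],[0,0,0.12],[0,0,0.12],[0,0,0.04],[0,0,0]]' --slide '[[0,0,0],[0,0,0],[0,0,0],[0,0,0],[0,0,0],[0,0,0],[0,0,0],[0,0,0],[0,0,0],[0,0,0]]' --gripper '[-1,-1,-1,-1,-1,-1,-1,-1,-1,-1]'

```text
time_s: 58.1
position: [0.4985, 0.2928, 0.1978]
tool_rot: [[0.167, -0.986, 0.0], [-0.986, -0.167, -0.004], [0.004, 0.0, -1.0]]
ft_force: [-10.4, -6.2, 8.2]
grip_width: 0.0133
```

```bash
python3 - <<'E'
from h import *
s=log();R=s['tool_rot'];print(s['position'],s['ft_force'],s['wrist_torque'],s['q'],s['grip_width'],np.degrees(np.arctan2(R[1,0],R[0,0])))
E
```

```text
[0.49845378 0.29282247 0.19782793] [-10.42471647  -6.17163105   8.20819498] [-1.3333016   1.94880555 -0.1002785 ] [18.79437187 26.61729699 74.01415499 -0.20779367 79.41416806 99.21492367] 0.013343942137869744 -80.38227443542215
```

Call:
jog_arm --dr '[[0,0,0.03],[0,0,0.03],[0,0,0.03],[0,0,0.03],[0,0,0.02],[0,0,0.02],[0,0,0],[0,0,0],[0,0,0],[0,0,0]]' --slide '[[0,0,0],[0,0,0],[0,0,0],[0,0,0],[0,0,0],[0,0,0],[0,0,0],[0,0,0],[0,0,0],[0,0,0]]' --gripper '[-1,-1,-1,-1,-1,-1,-1,-1,-1,-1]'

```text
time_s: 59.1
position: [0.4984, 0.2929, 0.1978]
tool_rot: [[0.009, -1.0, 0.0], [-1.0, -0.009, -0.003], [0.003, -0.0, -1.0]]
ft_force: [-10.3, -7.3, 9.1]
grip_width: 0.0126
```

```bash
python3 - <<'E'
from h import *
s=log();R=s['tool_rot'];print(s['position'],s['ft_force'],s['wrist_torque'],s['grip_width'],np.degrees(np.arctan2(R[1,0],R[0,0])))
E
```

```text
[0.49843024 0.29290931 0.19784189] [-10.34262772  -7.28185698   9.13743352] [-1.25740029  1.94862971 -0.05180862] 0.0126295020958868 -89.47882019142749
```

Call:
jog_arm --dr '[[0,0,0.02],[0,0,0.02],[0,0,0.02],[0,0,0.02],[0,0,0],[0,0,0],[0,0,0],[0,0,0],[0,0,0],[0,0,0]]' --slide '[[0,0,0],[0,0,0],[0,0,0],[0,0,0],[0,0,0],[0,0,0],[0,0,0],[0,0,0],[0,0,0],[0,0,0]]' --gripper '[-1,-1,-1,-1,-1,-1,-1,-1,-1,-1]'

```text
time_s: 60.1
position: [0.4984, 0.293, 0.1978]
tool_rot: [[-0.071, -0.997, 0.0], [-0.997, 0.071, -0.003], [0.003, -0.001, -1.0]]
ft_force: [-11.4, -6.7, 8.2]
grip_width: 0.0128
```

```bash
python3 - <<'E'
from h import *
s=log();R=s['tool_rot'];print(s['position'],s['ft_force'],s['wrist_torque'],s['grip_width'],np.degrees(np.arctan2(R[1,0],R[0,0])))
E
```

```text
[0.49840189 0.29296251 0.19783721] [-11.44033416  -6.68392192   8.24943172] [-1.14354562  1.98205526 -0.01177758] 0.012824576903787901 -94.05657797625656
```

No firm stop felt. I'll let go and look at the wing's angle.

Call:
jog_arm --dr '[[0,0,0],[0,0,0],[0,0,0],[0,0,0],[0,0,0],[0,0,0],[0,0,0],[0,0,0],[0,0,0],[0,0,0]]' --slide '[[0,0,0],[0,0,0],[0,0,0],[0,0,0],[0,0,-0.02],[0,0,-0.03],[0,0,-0.02],[0,0,0],[0,0,0],[0,0,0]]' --gripper '[0.3,0.3,0.3,0.3,0.3,0.3,0.3,0.3,0.3,0.3]'

```text
time_s: 61.1
position: [0.4996, 0.2939, 0.2652]
tool_rot: [[-0.071, -0.997, 0.002], [-0.997, 0.071, -0.002], [0.002, -0.002, -1.0]]
ft_force: [0.3, 0.4, -0.2]
grip_width: 0.0561
```

```bash
python3 - <<'E'
from h import *
s=log();print(s['position'],s['ft_force'])
pic('wrist','w26.png')
a=cv2.imread('pics/w26.png')[80:270,180:400]; cv2.imwrite('pics/w26z.png',cv2.resize(a,None,fx=3,fy=3,interpolation=cv2.INTER_CUBIC))
E
```

```text
[0.49959585 0.29389883 0.26515225] [ 0.32270603  0.35614257 -0.23515495]
```

View pics/w26z.png

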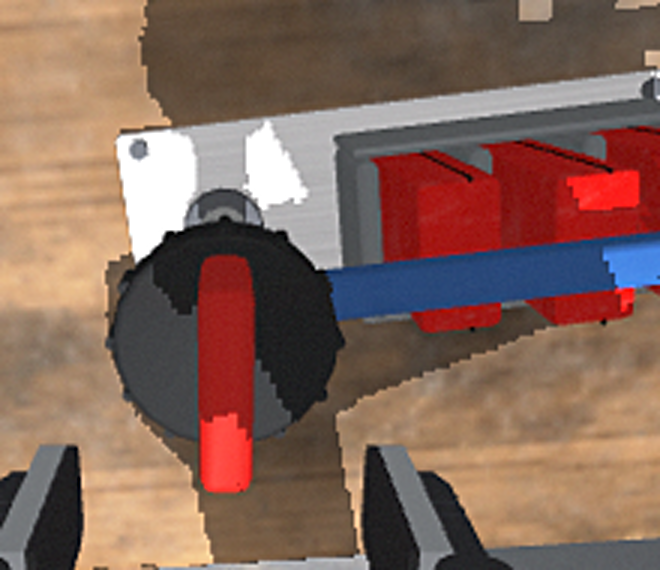

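The wing follows the hand and sits about 0.12 rad past square, in the play before the hard stop. That is inside the 0.25 rad limit. I'll lift clear and do a last check.

Call:
jog_arm --dr '[[0,0,0],[0,0,0],[0,0,0],[0,0,0],[0,0,0],[0,0,0],[0,0,0],[0,0,0],[0,0,0],[0,0,0]]' --slide '[[0,0.01,-0.02],[0,0.02,-0.02],[0,0.03,-0.02],[0,0.03,-0.02],[0,0.02,-0.01],[0,0,0],[0,0,0],[0,0,0],[0,0,0],[0,0,0]]' --gripper '[0.3,0.3,0.3,0.3,0.3,0.3,0.3,0.3,0.3,0.3]'

```text
time_s: 62.15
position: [0.3904, 0.3018, 0.3554]
tool_rot: [[-0.071, -0.997, 0.003], [-0.997, 0.071, -0.002], [0.001, -0.003, -1.0]]
ft_force: [0.1, -0.3, -0.2]
grip_width: 0.0557
```

```bash
python3 - <<'E'
from h import *
s=log();print(s['position'],s['ft_force'])
pic('wrist','w27.png');pic('scene','s27.png')
a=cv2.imread('pics/s27.png')[140:320,150:310]; cv2.imwrite('pics/s27z.png',cv2.resize(a,None,fx=3.3,fy=3.3,interpolation=cv2.INTER_CUBIC))
E
```

```text
[0.39039075 0.30175586 0.3553792 ] [ 0.1261212  -0.3324185  -0.22632283]
```

View pics/w27.png

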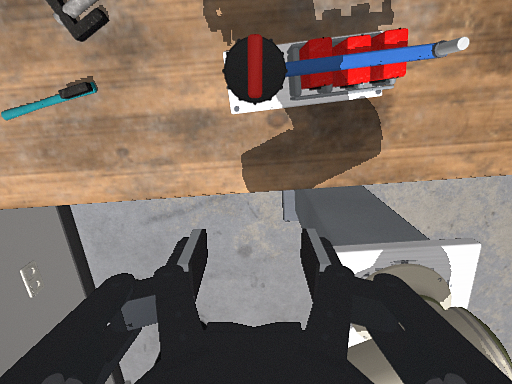

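View pics/s27z.png

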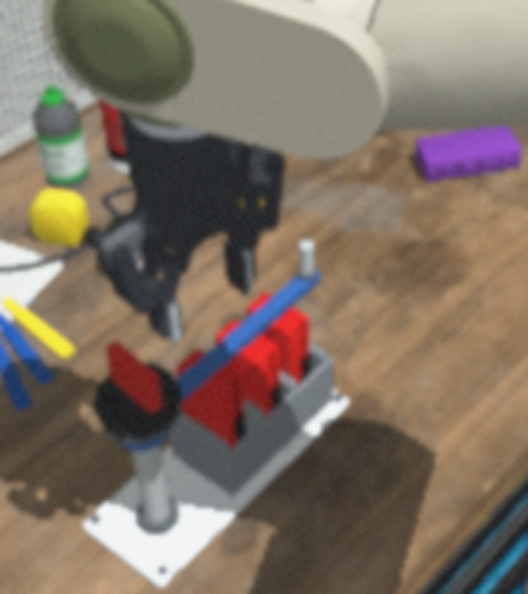

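The peg top is at scene pixel (243,214), the same as at the start, so the bar is at its stop. All cases stand, and the hand is clear with no force.

```bash
python3 -c "
from rig import env
print(env.close_job())"
```

```text
the job is handed in; nothing more can be done
None
```

The call-out rack is packed and the job was handed in at about 62 s of the 200 s allowed. It reports no verdict, so what follows rests on my own checks.

- **Knob:** it gave counter-clockwise. I slackened it by about 2.28 rad, and at the end turned it back clockwise.
- **Bar:** I swung it to about 1.1 rad, and back to its stop once the cases were in.
- **Cases:** all three red cases on the bench stand on their short ends, one each in slots 0, 1 and 2. The purple ones were left alone.

**Last checks:**
- The peg is at the same scene pixel as at the start, within 1 pixel, so the bar is at its stop.
- After placing, each case's top edge lay within about 4 pixels of where a seated case should appear. The final pictures still show all three upright under the bar.
- The lube bottle and grease jar were standing in the last picture that showed both, after the bar went back. The arm hid them in the final scene view, but after that I only worked at the knob.
- The hand is clear and reads no force.

**One check disagreed:** I did not feel a firm stop when screwing the knob home. The wing sits about 0.12 rad past its starting angle, in the play before the hard stop, so I left it there. That is inside the 0.25 rad tolerance.

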